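# Top up the scoop bin and hold its sprung lid at the serving mark

### The job

Top up the nut bin: tip all the hazelnuts out of the small steel pot into the open filling throat at the back of the bin, then stand the empty pot upright on the table again and let go of it. Then lift the bin's sprung serving lid by its bar until the lid is in line with the black mark on the bin's side plate, and finish while holding it steady there, ready for the packer's scoop: do not let go of the lid. Leave the spoon, the pot of crumbs and the meal tray where they are.

Things in the scene. Friction and masses are not known exactly. Their poses are not given: they have to be found in the camera images.
- bin: Scoop bin of plain steel sheet, 200 deep (x) by 150 wide (y), fixed; origin at the centre of its underside, x to its back, z up. Rear half of the top: open filling throat, a chute leads nuts forward under the white sprung lid, which slopes down to the front by 33 degrees when shut. A flat side plate (a sector of radius 118 mm about the hinge) on its right (-y) side, up to 185 mm high, bears the mark.
- throat (a point): Centre of the filling throat's mouth, level with its rim, 140 mm above the table; the mouth is 80 mm (bin x) by 144 mm (bin y). At its front edge a hinge rail rises to 146 mm.
- hinge (a point): Middle of the lid's hinge axis, which runs along the bin's y axis, 146 mm above the table and 56 mm in front of the throat's centre.
- lid_bar (a point): Middle of the lid's bar handle: round steel bar, 10 mm thick, parallel to the hinge, 80 mm long between its posts' axes. In the lid it lies 97 mm from the hinge towards the front edge and 40 mm above the hinge plane (36 mm free under the bar), so it moves on a circle of 104.9 mm about the hinge and can turn between fingers. Axes: x in the lid, front edge to hinge; z out of its upper face.
- lid (a joint): Opening angle of the lid in rad: 0 shut, 1.2 fully open. A spring shuts it when let go: the bar pulls back with about 3 N when shut and 6 N at the mark. The serving mark is at 0.70 (40 degrees open; the lid then rises 7 degrees above level towards its front edge).
- mark (a point): Serving mark where it crosses the side plate's curved rim: one black line, radial to the hinge, 3 mm wide, on both faces and the rim of the side plate. The lid is at the mark when the lid's side edge lies along this line.
- pot_mid (a point): Centre of the small spun-steel pot, half-way up (15 mm above its underside); z is its upward axis. Round, 62 mm across the rim, 48 mm across the foot, 30 mm high, walls flaring by 13 degrees, about 0.1 kg; it starts upright on the table, to the right of the bin, with five hazelnuts in it. The other steel pot, full of crumbs, is a bystander.
- nut_0: One of five hazelnuts, round, 17 mm in diameter, 10 g; origin at its centre. They roll, and start in the small pot.
- nut_1: One of five hazelnuts, round, 17 mm in diameter, 10 g; origin at its centre. They roll, and start in the small pot.
- nut_2: One of five hazelnuts, round, 17 mm in diameter, 10 g; origin at its centre. They roll, and start in the small pot.
- nut_3: One of five hazelnuts, round, 17 mm in diameter, 10 g; origin at its centre. They roll, and start in the small pot.
- nut_4: One of five hazelnuts, round, 17 mm in diameter, 10 g; origin at its centre. They roll, and start in the small pot.
- spoon: Slotted spoon, 311 mm long, lying in front of the bin; bystander. Origin under its middle, x towards the bowl.
- crumb_pot: Steel pot with crumbs in it, 64 mm across, 33 mm high; bystander. Origin at the centre of its underside.
- meal_tray: Oval foil meal tray with a lid board, 161x131x56 mm; bystander. Origin at the centre of its underside.
There are look-alikes about, which are no part of the job. What is shaped like the part that bears pot_mid but pink or yellow is not meant.

How it is judged:
By the outcome, as a careful person would: the job done as asked, in the order asked, and still so for the second after the job is handed in, while the arm keeps its last pose, push and grip.
It also fails if it takes over 72 s, if anything falls off the work surface, if the arm or the gripper's body presses on something with over 40 N, if the wrist force passes 120 N, or if a joint passes its speed limit or range.

### The arm

A 6-joint arm with a two-finger parallel gripper is mounted at the origin on the work surface; the furniture and walls round the work are solid. World frame = base frame: x ahead of the robot, y to its left, z up, the work surface at z = 0. Lengths are in mm, angles in rad, forces in N, time in s.
With the tool pointing down it reaches from about 375 to 900 mm from the base axis. Payload 3.1 kg.
Tool frame: the origin (TCP) lies on the front face of the gripper's body, between the roots of the fingers; the fingertips stand 70 mm ahead of it and the grasp point (between the pads) lies ctrl.grip_depth ahead of it (ctrl.grip_depth is the distance from the TCP to the grasp point, in mm); z points along the fingers, y is the direction in which the jaws open and shut (so a half turn about z gives the same grasp; the last joint's range is limited). The gripper opens to 87 mm and grips with 3 to 60 N. Pads are 19 mm wide; open, the fingers measure 117 mm over their backs; the gripper's body (75 mm by 190 mm) begins 51 mm behind the grasp point.
Start: joints at [0.969, 0.527, 1.433, -0, 1.181, -0.178], TCP at [256.975, 569.703, 292.248] pointing down, gripper open.
Joint ranges: [-3.08, 3.08], [-0.75, 2.2], [0.22, 2.44], [-1.43, 4.57], [0, 2.65], [-2.85, 2.85]. Speed limits (rad/s): [2.79, 2.79, 3.14, 3.14, 3.14, 3.14].

### API

Orientations are given as a unit quaternion [x, y, z, w].
In Python, from cell import ctrl gives the robot as it stands.
- The arm moves only by the tool jog_arm, never from a script. Its argument "series" is a list of rows, each a list of 3 entries, a list of its own where there are three numbers: the gripper's target within -1 to 1 (shut at 1, half-way at 0, fully open at -1), then the shift along the tool's x, y, z scaled (see below), then the turn, a rotation vector about the tool's x, y, z scaled (see below). In form: [[grip, [x, y, z], [wx, wy, wz]], ...]. A call has 1 to 20 rows; each row is the pose to reach, as a shift and turn from the pose commanded when the call began, along the tool's axes at that moment, turning the shorter way round; what a row does not reach only later rows make up. The controller multiplies each number of a shift by 150 mm and each number of a turn by 360 degrees. A row lasts 1/8 s, in which the tool goes at most 62.5 mm and 10.7 degrees, less where a joint would pass 70% of its speed; a pose out of reach is approached as far as the arm can. A call with a number of a shift or a turn outside -1 to 1 is refused whole. A call with a gripper value outside its range is refused whole. The fingers move at their own pace and stop on an object; "squeeze" is the grip in N (left out, the last holds). Time passes only in rows, so rows that repeat a pose let the fingers close. It gives the time, the measured TCP pose, the force and the opening at its end, in the units of the state.
- ctrl.state(): the state, without advancing time (a new reading comes with each control period).
- ctrl.grab_frame(name): name is "scene" or "top"; returns a dict with "image" (384x512x3 uint8, red, green, blue), "z_map" (384x512 float32, mm along the optical axis (not along the pixel's ray), 0 where there is no reading), "vfov" (degrees; the focal length in pixels is half the picture's height over the tangent of half this angle, whatever the lens; pixels are square), "cx", "cy" (the principal point, pixels), "dist_coeffs" ([k1, k2, p1, p2, k3] as OpenCV has them; the pictures are not rectified), "R" (3x3) and "t" (3): a world point X has camera coordinates R X + t. Camera axes: x right, y down, z forward; pixel columns grow to the right and rows downward; lengths in mm; the calibration is good to about 2 mm. A picture is of the moment at which its call begins.
- ctrl.hand_in(): hands the job in, once; it reports no verdict.
Trained networks look in a picture, given as the dict that the camera call returned (one of the last four; its "shot" number tells which), for a name from the list of things; names that differ only in an ending like _2 or _b are one class to them, and where a whole thing is asked for, a point or a joint stands for the part that bears it (a point fixed in the world has none). Each returns a list of dicts, best first, with "p" (0 to 1); they miss things now and then, are a little off and sometimes report something else, mostly with a low value. They report only what shows in the picture. A call takes as long as a camera call. They do not tell look-alikes from the thing itself.
- ctrl.spot_in(picture, query): "bbox" ([left, top, right, bottom] in pixels, round what is visible of it).
- ctrl.outline_of(picture, query): "region" (384x512 bool, what is visible of it) and "bbox" ([left, top, right, bottom] in pixels, round what is visible of it).
- ctrl.place_of(picture, query): "uv" ([column, row] in pixels: a listed point, or the origin of a listed thing).
The state is a dict: "clock": time; "joints": joint angles; "qd": joint speeds; "effort": joint torques, N m; "tool_pos": TCP position; "ee_rot": TCP orientation; "contact_force": force on the tool from outside, world axes, zero at the start; "moment": the same for the moment, N m; "grip_width": finger opening in mm.
Only numpy, scipy, OpenCV 4.12 (cv2) and the standard library are available. Lean on these libraries where they do the work, as an engineer would, in place of code of your own. Each camera call takes 0.05 s, during which the arm holds its last target.

## Working session

There is one attempt and no reset: what is moved stays moved. The work goes in short steps, Python scripts to look and compute and a tool call to move; the robot and the scene stay as the last step left them, time stands still between calls to the robot, and variables do not carry over. Pictures are saved under pics/ and viewed, and the job is handed in when it is done.

Besides the shell and the picture viewer there is one more tool, called after "Call:" as a command line: name --argument value ..., lists and objects as JSON in quotes. jog_arm: Moves the arm, as the interface text tells. Its arguments: {"type":"object","properties":{"series":{"type":"array"},"squeeze":{"type":"number"}},"required":["series"]}

```bash
ls; mkdir -p pics; python3 - <<'E'
from cell import ctrl
import cv2,numpy as np,pickle
print(ctrl.state(), ctrl.grip_depth)
for n in ("scene","top"):
    f=ctrl.grab_frame(n); cv2.imwrite(f"pics/a_{n}.png",f["image"][:,:,::-1])
    print(n,f["vfov"],f["cx"],f["cy"],f["dist_coeffs"],f["R"],f["t"],f["shot"])
    pickle.dump(f,open(f"{n}0.pkl","wb"))
    for q in ["bin","throat","hinge","lid_bar","mark","pot_mid","crumb_pot","meal_tray","spoon","nut_0"]:
        print(q,[(np.round(d["uv"]).tolist(),round(d["p"],2)) for d in ctrl.place_of(f,q)][:6])
E
```

```text
pics
{'clock': 0.0, 'joints': array([ 9.68484689e-01,  5.28457581e-01,  1.43392423e+00, -1.96919562e-05,
        1.18141042e+00, -1.78474639e-01]), 'qd': array([-5.25943235e-04, -8.71990681e-04, -1.82408460e-03, -9.99049361e-05,
       -8.08765547e-04, -4.50125164e-04]), 'effort': array([ 2.08615011e-04, -4.40045857e+01, -1.76588452e+01,  6.31626067e-02,
        5.82159008e-02, -1.46714096e-04]), 'tool_pos': array([256.65558297, 569.21329675, 291.26978614]), 'ee_rot': array([ 2.10332076e-01,  9.77629382e-01, -1.02050551e-03, -4.10107267e-04]), 'contact_force': array([-1.31036768,  0.69603874, -0.12807033]), 'moment': array([ 0.00968878, -0.01805663,  0.04979564]), 'grip_width': 87.11486263629764} 51.0
scene 52.23649518528407 256.18382334036454 198.77152891597237 [-0.12681786  0.          0.          0.          0.        ] [[ 0.75343856 -0.65720526 -0.02028744]
 [-0.46992401 -0.51664035 -0.71571934]
 [ 0.45989321  0.5487841  -0.6980933 ]] [-526.75095621  241.78005156  774.47805015] 1
bin [([221.0, 182.0], 0.81), ([216.0, 136.0], 0.27)]
throat [([236.0, 128.0], 0.91)]
hinge [([218.0, 
[... 547 characters left out ...]
1018  0.00639096]
 [-0.99651508 -0.0122679  -0.08250573]
 [ 0.08257672 -0.00539672 -0.9965701 ]] [-182.43465613  554.14578549  969.56305641] 2
bin [([172.0, 168.0], 0.9)]
throat [([164.0, 136.0], 0.95), ([321.0, 240.0], 0.64), ([326.0, 237.0], 0.38)]
hinge [([155.0, 156.0], 0.87)]
lid_bar [([147.0, 210.0], 0.68)]
mark [([174.0, 224.0], 0.86)]
pot_mid [([284.0, 220.0], 0.94), ([325.0, 194.0], 0.76)]
crumb_pot [([348.0, 156.0], 0.63), ([155.0, 155.0], 0.5), ([165.0, 136.0], 0.36)]
meal_tray [([295.0, 116.0], 0.68)]
spoon [([207.0, 262.0], 0.95), ([151.0, 155.0], 0.48)]
nut_0 [([320.0, 241.0], 0.58), ([329.0, 238.0], 0.57), ([323.0, 241.0], 0.52), ([332.0, 239.0], 0.51), ([323.0, 233.0], 0.38)]
```

View pics/a_scene.png

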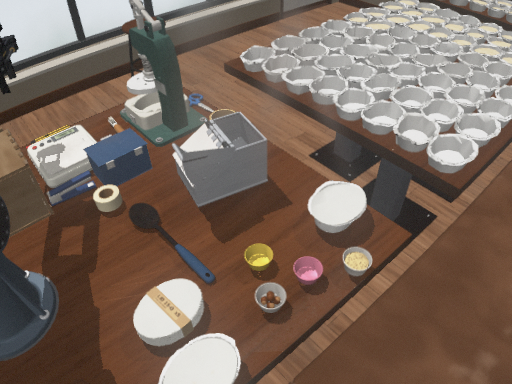

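View pics/a_top.png

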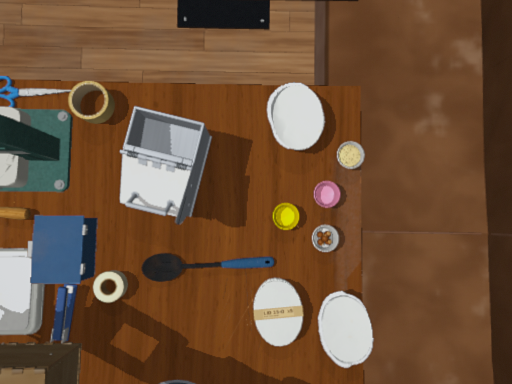

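```bash
python3 - <<'E'
import cv2,pickle
f=pickle.load(open("scene0.pkl","rb"));g=pickle.load(open("top0.pkl","rb"))
a=cv2.resize(f["image"][230:330,220:370],None,fx=5,fy=5,interpolation=2)[:,:,::-1]
cv2.imwrite("pics/a_crop.png",a)
cv2.imwrite("pics/a_crop2.png",cv2.resize(g["image"][110:270,120:370],None,fx=3,fy=3,interpolation=2)[:,:,::-1])
cv2.imwrite("pics/a_crop3.png",cv2.resize(f["image"][90:240,130:280],None,fx=4,fy=4,interpolation=2)[:,:,::-1])
E
```

```text
(no output)
```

View pics/a_crop.png

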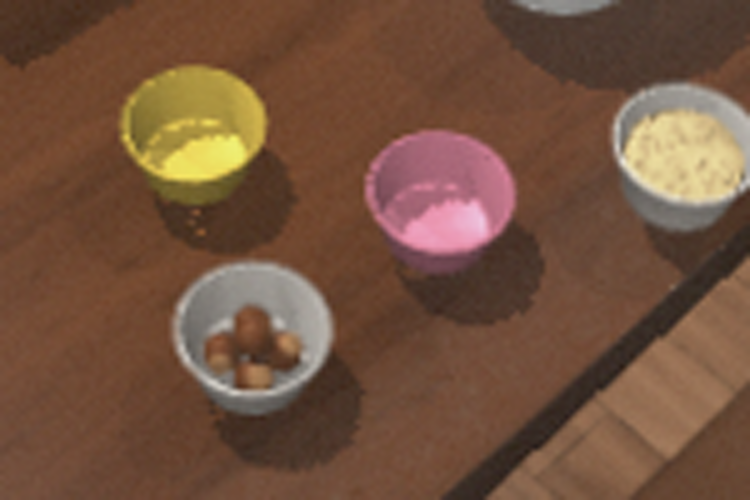

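View pics/a_crop2.png

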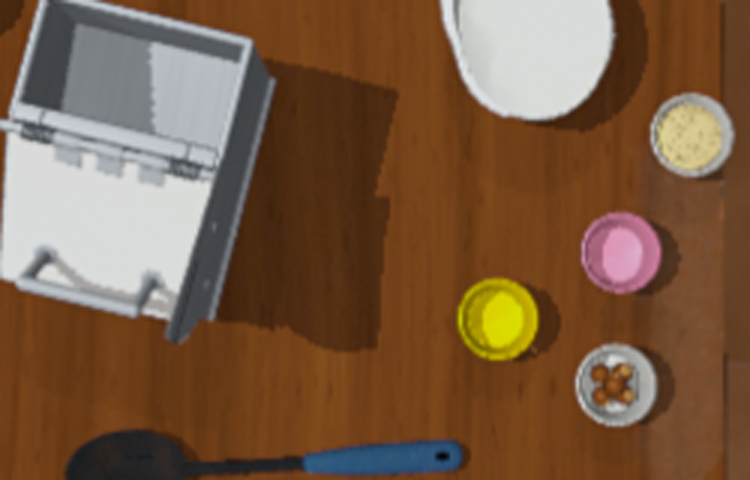

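View pics/a_crop3.png

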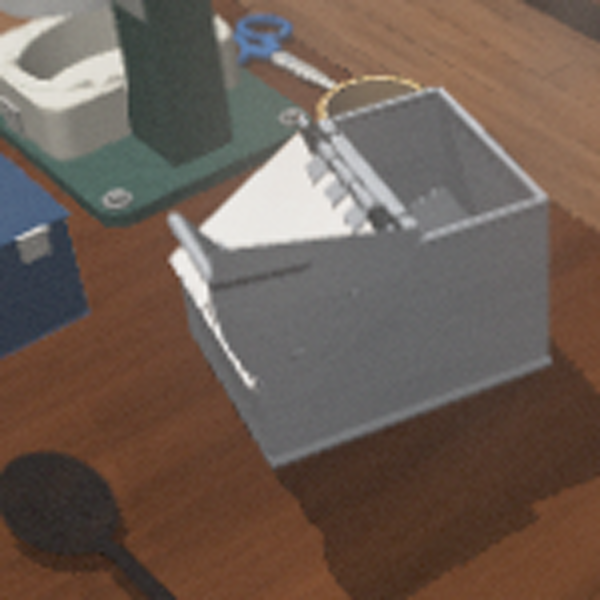

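The thing wanted is the steel pot with nuts. Candidates in the scene view: the steel pot with nuts (270,298), the yellow pot (259,259), the pink pot (308,272) and the steel crumb pot (357,262). The crop confirms that the grey pot at (270,298) holds the brown nuts; it is at (325,238) in the top view. Next I'll measure positions.

```bash
cat > h.py <<'E'
import numpy as np,cv2
from scipy.spatial.transform import Rotation as Ro
def K(f):
    F=f["image"].shape[0]/2/np.tan(np.radians(f["vfov"])/2)
    return np.array([[F,0,f["cx"]],[0,F,f["cy"]],[0,0,1.]])
def nrm(f,uv):
    return cv2.undistortPoints(np.array(uv,float).reshape(-1,1,2),K(f),np.array(f["dist_coeffs"],float)).reshape(-1,2)
def onz(f,uv,z):
    n=nrm(f,uv);d=np.c_[n,np.ones(len(n))]@f["R"];C=-f["R"].T@f["t"]
    return C+d*((z-C[2])/d[:,2])[:,None]
def cloud(f,mask=None):
    Z=f["z_map"];v,u=np.nonzero((Z>0)&(mask if mask is not None else True))
    n=nrm(f,np.c_[u,v]);z=Z[v,u][:,None]
    return (np.c_[n*z,z]-f["t"])@f["R"]
def proj(f,X):
    return cv2.projectPoints(np.array(X,float).reshape(-1,1,3),cv2.Rodrigues(np.array(f["R"]))[0],np.array(f["t"],float),K(f),np.array(f["dist_coeffs"],float))[0].reshape(-1,2)
def tri(f,a,g,b):
    A=[];B=[]
    for fr,uv in((f,a),(g,b)):
        n=nrm(fr,uv)[0];d=fr["R"].T@np.r_[n,1];d/=np.linalg.norm(d);C=-fr["R"].T@fr["t"]
        P=np.eye(3)-np.outer(d,d);A.append(P);B.append(P@C)
    return np.linalg.lstsq(np.vstack(A),np.hstack(B),rcond=None)[0]
E
python3 - <<'E'
from h import *
import pickle
f=pickle.load(open("scene0.pkl","rb"));g=pickle.load(open("top0.pkl","rb"))
print("pot tri",tri(f,[270.5,298],g,[324.7,238.5]))
# pot rim by circle fit of depth
for fr,(u,v) in((f,(270,298)),(g,(325,238))):
    m=np.zeros((384,512),bool);m[v-18:v+18,u-18:u+18]=1
    P=cloud(fr,m); r=P[(P[:,2]>24)&(P[:,2]<36)]
    A=np.c_[2*r[:,:2],np.ones(len(r))];s=np.linalg.lstsq(A,(r[:,:2]**2).sum(1),rcond=None)[0]
    print("rim",s[:2],np.sqrt(s[2]+s[:2]@s[:2]),len(r),np.percentile(P[:,2],[2,50,98]))
for n,a,b in (("throat",[236,128],[164,136]),("hinge",[218,135],[155,156]),("bar",[179,152],[147,210]),("mark",[179,161],[174,224])):
    print(n,tri(f,a,g,b),onz(g,[b],{"throat":140,"hinge":146,"bar":127,"mark":160}[n]))
P=cloud(g); 
# bin top rim region
r=P[(P[:,2]>132)&(P[:,2]<150)&(P[:,0]>450)&(P[:,1]>150)]
rect=cv2.minAreaRect(r[:,:2].astype(np.float32));print(rect,cv2.boxPoints(rect),len(r))
for n,uv in (("pink",[327,194]),("yel",[286,216]),("crumb",[350,155]),("tray",[297,117]),("spoonhandle",[272,262]),("spoonhead",[160,266]),("loaf",[278,312]),("loaf2",[345,329])): print(n,onz(g,[uv],20)[0].round())
E
```

```text
pot tri [ 438.14477225 -340.09346675   17.90625013]
rim [ 440.27037716 -339.34708027] 25.59262418411738 181 [-3.83261672  1.85611664 28.84679975]
rim [ 437.23213503 -337.80488521] 25.55053927167685 156 [-3.89969664  1.14217954 30.049307  ]
throat [651.77929907  19.77400837 145.04258738] [[652.24747498  21.26696054 140.        ]]
hinge [610.36784593  40.68612939 132.81741757] [[608.45949719  37.43870886 146.        ]]
bar [497.94544055  52.98568923 130.6814223 ] [[496.16159447  55.11187347 127.        ]]
mark [466.96969435  -7.44052021 155.49781253] [[467.56679717  -8.6384497  160.        ]]
((623.3720092773438, 306.341796875), (38.515403747558594, 81.007568359375), 43.45724105834961) [[581.53406 322.4973 ]
 [637.2521  263.6949 ]
 [665.20996 290.18628]
 [609.49194 348.9887 ]] 145
pink [ 542. -344.   20.]
yel [ 488. -247.   20.]
crumb [ 636. -399.   20.]
tray [ 728. -272.   20.]
spoonhandle [ 380. -214.   20.]
spoonhead [369.  47.  20.]
loaf [ 266. -229.   20.]
loaf2 [ 230. -384.   20.]
```

```bash
python3 - <<'E'
import cv2,pickle
f=pickle.load(open("scene0.pkl","rb"));g=pickle.load(open("top0.pkl","rb"))
cv2.imwrite("pics/b1.png",cv2.resize(g["image"][100:230,110:220],None,fx=6,fy=4.6,interpolation=2)[:,:,::-1])
z=g["z_map"][80:250,90:260];cv2.imwrite("pics/b2.png",cv2.resize(cv2.applyColorMap(cv2.normalize(z.clip(750,1000),None,0,255,32).astype('uint8'),2),None,fx=3,fy=3,interpolation=0))
E
```

```text
(no output)
```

View pics/b1.png

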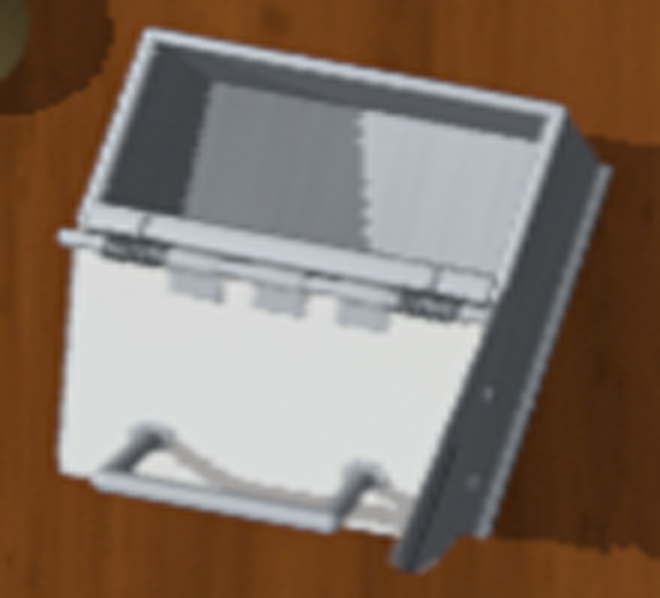

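View pics/b2.png

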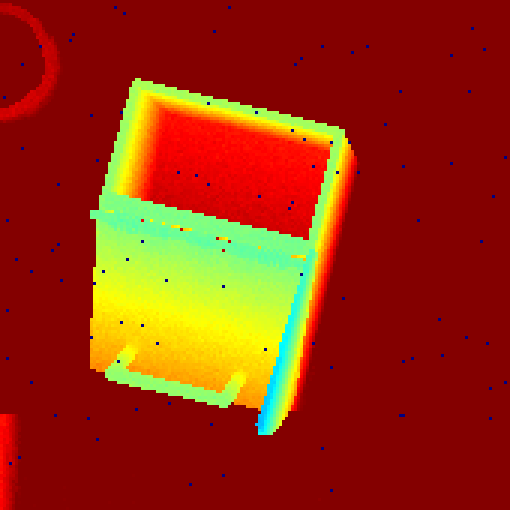

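```bash
python3 - <<'E'
from h import *
import pickle
f=pickle.load(open("scene0.pkl","rb"));g=pickle.load(open("top0.pkl","rb"))
bl,br=onz(g,[[134.7,106.5],[204.2,122.4]],140)
print(bl,br,np.linalg.norm(bl-br))
e=(bl-br)[:2];yaw=np.degrees(np.arctan2(e[1],e[0]))-90;print("yaw rim",yaw)
b=onz(g,[[125.8,203.9],[165.8,214.1]],130);e=(b[0]-b[1])[:2];print("bar",b,b.mean(0),np.linalg.norm(e),np.degrees(np.arctan2(e[1],e[0]))-90)
# cloud fit of rim top: depth points 136-143 in bin area
P=cloud(g);q=P[(P[:,2]>135)&(P[:,2]<145)&(P[:,0]>590)&(P[:,0]<730)&(P[:,1]>-90)&(P[:,1]<130)]
rect=cv2.minAreaRect(q[:,:2].astype(np.float32));print(rect,len(q),np.median(q[:,2]));print(cv2.boxPoints(rect))
# back wall points: project on back edge
t=np.radians(yaw);ex=np.array([np.cos(t),np.sin(t)]);ey=np.array([-ex[1],ex[0]])
s=q[:,:2]@ex; w=q[:,:2]@ey
print("x ext",np.percentile(s,[0.5,99.5]),"y ext",np.percentile(w,[.5,99.5]))
# bar points
q=P[(P[:,2]>110)&(P[:,2]<150)&(P[:,0]>470)&(P[:,0]<530)&(P[:,1]>0)&(P[:,1]<120)]
print(q.shape)
m=np.zeros((384,512),bool);m[198:220,120:172]=1
q=cloud(g,m);q=q[(q[:,2]>122)&(q[:,2]<145)];print("bar pts",len(q),np.median(q[:,2]),q[:,:2].mean(0),(q[:,:2]@ex).mean(),np.percentile(q[:,:2]@ey,[1,99]))
# scene-cam rim back corners
print("scene corners",onz(f,[[130+545/4,90+197/4],[130+440/4,90+90/4]],140))
print("ex",ex,ey)
# side wall (outer -y) in scene cam
m=np.zeros((384,512),bool);m[150:185,215:262]=1
q=cloud(f,m);A=q[(q[:,2]>20)&(q[:,2]<125)];c=A[:,:2].mean(0);u,sg,vt=np.linalg.svd(A[:,:2]-c,full_matrices=False);print("side wall",c,vt[0],np.degrees(np.arctan2(vt[0][1],vt[0][0])),sg[1]/len(A)**.5)
E
```

```text
[714.36549591  84.46273619 140.        ] [682.73166594 -62.73609634 140.        ] 150.55960778765098
yaw rim -12.128701593142253
bar [[508.43199258  98.9187306  130.        ]
 [487.89048098  14.82047159 130.        ]] [498.16123678  56.86960109 130.        ] 86.57061203287286 -13.726084235421155
((642.091064453125, 23.777862548828125), (156.49459838867188, 117.34162139892578), 77.28216552734375) 739 141.92235413729372
[[567.63354 -39.63335]
 [682.0963  -65.46609]
 [716.5486   87.18907]
 [602.0858  113.02181]]
x ext [565.5227585 681.3592471] y ext [ 81.69044465 235.67956256]
(249, 3)
bar pts 215 130.0522047623289 [499.5436712   57.52291519] 476.3068669919967 [116.80127813 204.84045867]
scene corners [[680.52627588 -63.11770006 140.        ]
 [711.27140884  75.76518292 140.        ]]
ex [ 0.97767811 -0.21010834] [0.21010834 0.97767811]
side wall [606.21472607 -45.92467523] [-0.97612751  0.21719827] 167.4554731043073 1.4776452094136598
```

```bash
cat > pl.py <<'E'
import json,os,sys
from h import *
def load():
    d=json.load(open("cmd.json"));return np.array(d["p"]),Ro.from_quat(d["q"])
def save(p,R): json.dump({"p":list(map(float,p)),"q":list(map(float,R.as_quat()))},open("cmd.json","w"))
def num(p,R,label=""):
    p0,R0=load();s=R0.inv().apply(np.array(p)-p0)/150;w=(R0.inv()*R).as_rotvec()/(2*np.pi)
    n=max(np.linalg.norm(s)*150/62.5,np.linalg.norm(w)*360/10.7)
    print(label,s.round(3).tolist(),w.round(4).tolist(),"rows>=%.1f"%n)
def upd(s,w):
    p0,R0=load();save(p0+R0.apply(np.array(s)*150),R0*Ro.from_rotvec(np.array(w)*2*np.pi))
    from cell import ctrl
    st=ctrl.state();p,R=load()
    print("t",st["clock"],"cmd",p.round(1),"meas",st["tool_pos"].round(1),"dang",np.degrees((R.inv()*Ro.from_quat(st["ee_rot"])).magnitude()).round(2),"F",st["contact_force"].round(1),"w",round(st["grip_width"],1),"j",st["joints"].round(3))
    with open("log.txt","a") as f:f.write(json.dumps([st["joints"].tolist(),st["tool_pos"].tolist(),st["ee_rot"].tolist()])+"\n")
E
python3 - <<'E'
from pl import *
import pickle
b=1.1469/1
R=Ro.from_matrix(np.c_[[np.cos(b+np.pi/2),np.sin(b+np.pi/2),0],[np.cos(b),np.sin(b),0],[0,0,-1]])
print(R.as_quat()); save([256.975,569.703,292.248],R)
for n in("scene0","top0"):
    P=cloud(pickle.load(open(n+".pkl","rb")))
    for x in range(100,800,100):
        print(n,x,[int(np.percentile(q,99.5)) if len(q:=P[(abs(P[:,0]-x-50)<50)&(abs(P[:,1]-y-50)<50),2])>20 else None for y in range(600,-500,-100)])
A=lambda r,h,z:[r*np.cos(np.radians(h)),r*np.sin(np.radians(h)),z]
num(A(520,50,350),R); num(A(500,38,370),R)
E
```

```text
[0.21036487 0.97762295 0.         0.        ]
scene0 100 [None, None, 168, 170, 168, 1, 11, 278, 1, 32, 46]
scene0 200 [333, 389, 332, 45, 44, 33, 1, 1, 38, 39, 48]
scene0 300 [332, 312, 46, 87, 90, 88, 16, 21, 38, 38, 48]
scene0 400 [0, 29, 33, 87, 90, 88, 128, 178, 1, 28, 29]
scene0 500 [0, 57, 141, 139, 22, 129, 148, 169, 1, 28, 28]
scene0 600 [None, None, 380, 358, 278, None, 150, 145, 1, 49, 51]
scene0 700 [None, None, 10, 60, 48, None, 141, 2, 2, 52, 55]
top0 100 [None, None, None, 170, 171, 5, 4, 4, 4, 37, 49]
top0 200 [None, None, 3, 49, 46, 36, 4, 4, 41, 42, 51]
top0 300 [None, None, None, 92, 93, 88, 18, 24, 39, 40, 51]
top0 400 [None, None, 33, 92, 93, 87, 132, 180, 4, 30, 31]
top0 500 [None, None, 45, 66, 25, 131, 151, 173, 4, 29, 30]
top0 600 [None, None, 30, 220, 247, 150, 153, 148, 4, 51, 54]
top0 700 [None, None, 65, 65, 50, 50, 144, 4, 4, 54, 57]
 [-0.939, -0.829, -0.385] [0.0, 0.0, 0.0] rows>=3.1
 [-1.551, -1.216, -0.518] [0.0, 0.0, 0.0] rows>=4.9
```

Call:
jog_arm --series '[[-1, [-0.24, -0.21, -0.1], [0, 0, 0]], [-1, [-0.6, -0.53, -0.25], [0, 0, 0]], [-1, [-0.94, -0.83, -0.38], [0, 0, 0]], [-1, [-0.94, -0.83, -0.38], [0, 0, 0]]]'

```text
clock: 1.6
tool_pos: [335.5, 395.9, 350.5]
ee_rot: [0.212, 0.977, 0.0, 0.001]
contact_force: [-0.7, 0.1, -0.1]
grip_width: 87.3
```

```bash
python3 - <<'E'
from pl import *
upd([-.94,-.83,-.38],[0,0,0])
p,R=load()
A=lambda r,h,z:[r*np.cos(np.radians(h)),r*np.sin(np.radians(h)),z]
for r,h in((480,32),(490,28),(500,25)): num(A(r,h,360),R)
E
```

```text
t 1.6 cmd [334.3 398.2 349.2] meas [335.5 395.9 350.5] dang 0.19 F [-0.7  0.1 -0.1] w 87.3 j [ 6.530e-01  3.150e-01  1.623e+00 -1.000e-03  1.202e+00 -4.910e-01]
 [-0.837, -0.675, -0.072] [0.0, 0.0, 0.0] rows>=2.6
 [-1.059, -0.752, -0.072] [0.0, 0.0, 0.0] rows>=3.1
 [-1.235, -0.81, -0.072] [0.0, 0.0, 0.0] rows>=3.5
```

Call:
jog_arm --series '[[-1, [-0.35, -0.25, -0.04], [0, 0, 0]], [-1, [-0.7, -0.55, -0.07], [0, 0, 0]], [-1, [-0.95, -0.75, -0.07], [0, 0, 0]], [-1, [-0.95, -0.75, -0.07], [0, 0, 0]]]'

```text
clock: 2.1
tool_pos: [419.9, 234.1, 360.1]
ee_rot: [0.213, 0.977, -0.0, 0.001]
contact_force: [0.4, -0.1, -0.3]
grip_width: 86.9
```

```bash
python3 - <<'E'
from pl import *
upd([-.95,-.75,-.07],[0,0,0])
p,R=load()
A=lambda r,h,z:[r*np.cos(np.radians(h)),r*np.sin(np.radians(h)),z]
for r,h in((500,13),(500,10),(500,8)): num(A(r,h,360),R)
# fit kinematics from samples
import json
from scipy.optimize import least_squares
D=[json.loads(l) for l in open("log.txt")]
D.append([[9.68484689e-01,5.28457581e-01,1.43392423e+00,-1.97e-05,1.18141042e+00,-1.78474639e-01],[256.65558297,569.21329675,291.26978614],None])
for j,p,q in D: print(np.hypot(p[0],p[1]),p[2],np.arctan2(p[1],p[0])-j[0],np.array(j)[1:5])
E
```

```text
t 2.1 cmd [417.9 237.1 359.7] meas [419.9 234.1 360.1] dang 0.38 F [ 0.4 -0.1 -0.3] w 86.9 j [ 2.760e-01  2.470e-01  1.695e+00 -1.000e-03  1.198e+00 -8.640e-01]
 [-0.763, -0.567, -0.002] [0.0, 0.0, 0.0] rows>=2.3
 [-0.865, -0.709, -0.002] [0.0, 0.0, 0.0] rows>=2.7
 [-0.929, -0.806, -0.002] [0.0, 0.0, 0.0] rows>=3.0
518.948660882766 350.5495612288679 0.21524090929421547 [ 3.14513410e-01  1.62326835e+00 -7.34353255e-04  1.20213401e+00]
480.71890738737386 360.13389738570186 0.2325819013406773 [ 2.47167269e-01  1.69489959e+00 -9.05215164e-04  1.19825631e+00]
624.4004047617796 291.26978614 0.17871345409761064 [ 5.28457581e-01  1.43392423e+00 -1.97000000e-05  1.18141042e+00]
```

Call:
jog_arm --series '[[-1, [-0.3, -0.25, 0], [0, 0, 0]], [-1, [-0.6, -0.55, 0], [0, 0, 0]], [-1, [-0.86, -0.86, 0], [0, 0, 0]], [-1, [-0.86, -0.98, 0], [0, 0, 0]], [-1, [-0.86, -0.98, 0], [0, 0, 0]]]'

```text
clock: 2.72
tool_pos: [474.1, 50.4, 359.5]
ee_rot: [0.211, 0.977, 0.0, -0.001]
contact_force: [-0.4, 1.2, -0.4]
grip_width: 87.0
```

```bash
python3 - <<'E'
from pl import *
upd([-.86,-.98,0],[0,0,0])
p,R=load()
A=lambda r,h,z:[r*np.cos(np.radians(h)),r*np.sin(np.radians(h)),z]
for r,h in((500,-12),(500,-10),(500,-8)): num(A(r,h,360),R)
E
```

```text
t 2.725 cmd [475.   50.  359.7] meas [474.1  50.4 359.5] dang 0.14 F [-0.4  1.2 -0.4] w 87.0 j [-1.300e-01  2.430e-01  1.703e+00  1.000e-03  1.197e+00 -1.275e+00]
 [-0.508, -0.897, -0.002] [0.0, 0.0, 0.0] rows>=2.5
 [-0.481, -0.784, -0.002] [0.0, 0.0, 0.0] rows>=2.2
 [-0.45, -0.672, -0.002] [0.0, 0.0, 0.0] rows>=1.9
```

```bash
cat >> pl.py <<'E'
def Rg(phi,p,sgn=1):
    a,b=np.radians([phi,p]);z=np.array([np.cos(b)*np.cos(a),np.cos(b)*np.sin(a),-np.sin(b)]);y=sgn*np.array([-np.sin(a),np.cos(a),0]);return Ro.from_matrix(np.c_[np.cross(y,z),y,z])
def tcp(g,R): return np.array(g)-51*R.as_matrix()[:,2]
E
python3 - <<'E'
from pl import *
R=Rg(0,33)
p,R0=load()
num([420,-90,330],R,"a"); print(tcp([438.5,-339,120],R),tcp([438.5,-339,22],R))
E
```

```text
a [-0.05, -1.002, 0.198] [-0.0335, -0.1559, -0.0618] rows>=5.8
[ 395.72780103 -339.          147.77659079] [ 395.72780103 -339.           49.77659079]
```

Call:
jog_arm --series '[[-1, [0, -0.25, 0.0], [-0.0055, -0.026, -0.0103]], [-1, [-0.02, -0.5, 0.05], [-0.011, -0.052, -0.0206]], [-1, [-0.04, -0.75, 0.1], [-0.0167, -0.078, -0.031]], [-1, [-0.05, -1, 0.15], [-0.0223, -0.104, -0.041]], [-1, [-0.05, -1, 0.2], [-0.028, -0.13, -0.0515]], [-1, [-0.05, -1, 0.2], [-0.0335, -0.1559, -0.0618]], [-1, [-0.05, -1, 0.2], [-0.0335, -0.1559, -0.0618]]]'

```text
clock: 3.6
tool_pos: [438.6, -63.3, 381.4]
ee_rot: [0.044, 0.924, -0.001, 0.38]
contact_force: [-0.2, -0.1, -0.5]
grip_width: 86.9
```

```bash
python3 - <<'E'
from pl import *
upd([-.05,-1,.2],[-0.0335, -0.1559, -0.0618])
R=Rg(0,33)
num([396,-235,250],R,"b");num([396,-339,148],R,"c") 
E
```

```text
t 3.6 cmd [420.2 -89.8 329.7] meas [438.6 -63.3 381.4] dang 13.28 F [-0.2 -0.1 -0.5] w 86.9 j [-0.609 -0.01   2.173  0.966  0.471 -2.855]
b [0.534, -0.968, 0.155] [-0.0, 0.0, 0.0] rows>=2.7
c [1.104, -1.661, 0.525] [-0.0, 0.0, 0.0] rows>=5.0
```

```bash
python3 - <<'E'
from pl import *
D=[json.loads(l) for l in open("log.txt")]
for j,p,q in D:
    for s4 in(1,-1):
        M=Ro.from_euler('z',j[0])*Ro.from_euler('y',j[1]+j[2])*Ro.from_euler('z',s4*j[3])*Ro.from_euler('y',j[4])*Ro.from_euler('z',j[5])
        print(s4,((M.inv()*Ro.from_quat(q)).as_rotvec(degrees=True)).round(2))
E
```

```text
1 [-0.  0. 90.]
-1 [ 8.000e-02 -3.000e-02  8.997e+01]
1 [-0.  0. 90.]
-1 [1.100e-01 1.000e-02 8.996e+01]
1 [-0. -0. 90.]
-1 [-1.000e-01 -6.000e-02  9.004e+01]
1 [-0. -0. 90.]
-1 [ -30.     55.05 -154.47]
```

Call:
jog_arm --series '[[-1, [0, 0, 0], [0, 0, 0.03]], [-1, [0, 0, 0], [0, 0, 0.06]], [-1, [0, 0, 0], [0, 0, 0.09]], [-1, [0, 0, 0], [0, 0, 0.12]], [-1, [0, 0, 0], [0, 0, 0.15]], [-1, [0, 0, 0], [0, 0, 0.18]], [-1, [0, 0, 0], [0, 0, 0.21]]]'

```text
clock: 4.47
tool_pos: [438.9, -62.0, 381.9]
ee_rot: [0.599, 0.705, 0.232, 0.3]
contact_force: [0.3, 0.1, 0.5]
grip_width: 87.2
```

```bash
python3 - <<'E'
from pl import *
upd([0,0,0],[0,0,.21])
D=[json.loads(l) for l in open("log.txt")]
D.append([[9.68484689e-01,5.28457581e-01,1.43392423e+00,-1.97e-05,1.18141042e+00,-1.78474639e-01],[256.65558297,569.21329675,291.26978614],None])
A=[];B=[]
for j,p,q in D:
    r1=Ro.from_euler('z',j[0]);r2=r1*Ro.from_euler('y',j[1]);r3=r2*Ro.from_euler('y',j[2]);r4=r3*Ro.from_euler('z',j[3]);r5=r4*Ro.from_euler('y',j[4])
    A.append(np.c_[[0,0,1],r1.apply([1,0,0]),r1.apply([0,1,0]),r2.apply([0,0,1]),r3.apply([1,0,0]),r3.apply([0,0,1]),r4.apply([0,1,0]),r5.apply([0,0,1]),r5.apply([1,0,0])]);B.append(p)
A=np.vstack(A);B=np.hstack(B)
print(np.linalg.svd(A)[1].round(3))
x=np.linalg.lstsq(A,B,rcond=1e-3)[0];print(x.round(1),np.abs(A@x-B).max())
E
```

```text
t 4.475 cmd [420.2 -89.8 329.7] meas [438.9 -62.  381.9] dang 13.19 F [0.3 0.1 0.5] w 87.2 j [-0.606 -0.011  2.171  0.961  0.473 -1.534]
[4.799e+00 4.174e+00 3.371e+00 1.047e+00 9.660e-01 3.770e-01 8.500e-02
 1.300e-02 2.000e-03]
[182.   81.7  35.  588.1 122.8 414.9  76.  127.  100.2] 0.24699290736401736
```

```bash
python3 - <<'E'
from pl import *
from cell import ctrl
st=ctrl.state();save(st["tool_pos"],Ro.from_quat(st["ee_rot"]))
R=Rg(0,33,-1)
num([410,-150,330],R,"b");num([410,-130,350],R,"b");num([396,-339,148],R,"c") 
E
```

```text
b [-0.507, -0.476, 0.13] [-0.0263, 0.0296, 0.2773] rows>=9.4
b [-0.395, -0.361, 0.031] [-0.0263, 0.0296, 0.2773] rows>=9.4
c [-1.561, -1.596, 0.968] [-0.0263, 0.0296, 0.2773] rows>=9.4
```

Call:
jog_arm --series '[[-1, [-0.05, -0.05, 0.01], [-0.0026, 0.003, 0.028]], [-1, [-0.1, -0.1, 0.03], [-0.0053, 0.006, 0.056]], [-1, [-0.2, -0.2, 0.06], [-0.008, 0.009, 0.083]], [-1, [-0.3, -0.3, 0.1], [-0.0105, 0.012, 0.111]], [-1, [-0.4, -0.4, 0.1], [-0.013, 0.015, 0.139]], [-1, [-0.51, -0.48, 0.13], [-0.016, 0.018, 0.167]], [-1, [-0.51, -0.48, 0.13], [-0.0185, 0.021, 0.194]], [-1, [-0.51, -0.48, 0.13], [-0.021, 0.024, 0.222]], [-1, [-0.51, -0.48, 0.13], [-0.0237, 0.0267, 0.25]], [-1, [-0.51, -0.48, 0.13], [-0.0263, 0.0296, 0.2773]], [-1, [-0.51, -0.48, 0.13], [-0.0263, 0.0296, 0.2773]]]'

```text
clock: 5.85
tool_pos: [410.1, -151.5, 330.1]
ee_rot: [0.879, 0.004, 0.477, 0.002]
contact_force: [0.6, 0.5, -0.6]
grip_width: 86.7
```

```bash
cat > fit.py <<'E'
from pl import *
def basis(j):
    r1=Ro.from_euler('z',j[0]);r2=r1*Ro.from_euler('y',j[1]);r3=r2*Ro.from_euler('y',j[2]);r4=r3*Ro.from_euler('z',j[3]);r5=r4*Ro.from_euler('y',j[4])
    R=r5*Ro.from_euler('z',j[5])*Ro.from_euler('z',np.pi/2)
    return np.c_[[0,0,1],r1.apply([1,0,0]),r1.apply([0,1,0]),r2.apply([0,0,1]),r3.apply([1,0,0]),r3.apply([0,0,1]),r4.apply([0,1,0]),r5.apply([0,0,1]),r5.apply([1,0,0])],R
def fit(show=True):
    D=[json.loads(l) for l in open("log.txt")]
    D.append([[9.68484689e-01,5.28457581e-01,1.43392423e+00,-1.97e-05,1.18141042e+00,-1.78474639e-01],[256.65558297,569.21329675,291.26978614],None])
    A=np.vstack([basis(j)[0] for j,_,_ in D]);B=np.hstack([p for _,p,_ in D])
    x=np.linalg.lstsq(A,B,rcond=1e-4)[0]
    if show: print(np.linalg.svd(A)[1].round(3),x.round(1),np.abs(A@x-B).max())
    return x
E
python3 - <<'E'
from fit import *
upd([-.51,-.48,.13],[-0.0263, 0.0296, 0.2773]); fit()
R=Rg(0,33,-1)
num([396,-270,260],R,"b");num([396,-280,230],R,"b");num([396,-339,148],R,"c") 
E
```

```text
t 5.85 cmd [ 409.6 -150.5  329.6] meas [ 410.1 -151.5  330.1] dang 0.45 F [ 0.6  0.5 -0.6] w 86.7 j [-1.059  0.206  2.364  1.639  0.822 -0.878]
[5.121 4.47  3.564 1.413 1.25  0.543 0.423 0.222 0.132] [274.2   0.  111.  588.  114.1 391.7  -0.  235.8  -0. ] 1.0024956509369076e-06
b [-0.439, 0.797, 0.177] [0.0, 0.0, -0.0] rows>=2.2
b [-0.606, 0.863, 0.286] [0.0, 0.0, -0.0] rows>=2.6
c [-1.065, 1.257, 0.584] [0.0, 0.0, -0.0] rows>=4.2
```

```bash
cat >> fit.py <<'E'
X=np.array([274.2,0,111.,588.,114.1,391.7,0,235.8,0])
LO=np.array([-3.08,-.75,.22,-1.43,0,-2.85]);HI=np.array([3.08,2.2,2.44,4.57,2.65,2.85])
from scipy.optimize import least_squares
def fk(j):
    A,R=basis(j);return A@X,R
def ik(p,R,seed):
    def e(j):
        q,S=fk(j);return np.r_[(q-p)/100,(S.inv()*R).as_rotvec()]
    r=least_squares(e,np.clip(seed,LO-.5,HI+.5));return r.x,np.abs(r.fun).max()
def iks(p,R,n=40):
    rng=np.random.default_rng(0);S=[]
    for _ in range(n):
        j,e=ik(p,R,rng.uniform(LO,HI))
        if e>1e-4: continue
        j=j.copy()
        for k in(0,3,5):
            while j[k]>HI[k]: j[k]-=2*np.pi
            while j[k]<LO[k]: j[k]+=2*np.pi
        if ((j>LO)&(j<HI)).all() and not any(np.abs(j-s).max()<.02 for s in S): S.append(j)
    return S
E
python3 - <<'E'
from fit import *
print("grasp options")
for phi in(-10,0,15,40):
  for s in(1,-1):
    R=Rg(phi,33,s)
    for z in(22,120):
        for j in iks(tcp([438.5,-339,z],R),R): print(phi,s,z,j.round(2))
t=np.radians(-12.6);ex=np.array([np.cos(t),np.sin(t),0]);ey=np.array([-ex[1],ex[0],0]);O=np.array([600.5,32.7,0])
print("pour")
for s in(1,-1):
  for hs in(1,-1):
    c33,s33=np.cos(np.radians(33)),np.sin(np.radians(33))
    # pot axis in tool: R_g^T z
    a=Rg(0,33,s).inv().apply([0,0,1]); sx=np.sign(a[0])
    for roll in (0,60,130):
        r=np.radians(roll);xd=sx*(np.cos(r)*np.array([0,0,1])+np.sin(r)*hs*ex); z=ey;y=np.cross(z,xd);R=Ro.from_matrix(np.c_[xd,y,z])
        g=O+ex*(56-hs*8)+ey*(-36)+[0,0,195]
        for j in iks(tcp(g,R),R): print(s,hs,roll,R.apply(a).round(2),j.round(2))
E
```

```text
grasp options
-10 1 22 [-1.29  1.09  2.22  2.12  1.08  1.39]
-10 1 120 [-1.29  0.82  2.26  1.99  0.97  1.64]
-10 -1 22 [-1.29  1.09  2.22  2.12  1.08 -1.75]
-10 -1 120 [-1.29  0.82  2.26  1.99  0.97 -1.5 ]
0 1 22 [-1.33  1.06  2.14  1.85  1.01  1.51]
0 1 120 [-1.33  0.81  2.17  1.7   0.96  1.77]
0 -1 22 [-1.33  1.06  2.14  1.85  1.01 -1.63]
0 -1 120 [-1.33  0.81  2.17  1.7   0.96 -1.37]
15 1 22 [-1.34  1.02  1.99  1.45  1.    1.72]
15 1 120 [-1.34  0.8   2.02  1.34  1.04  1.95]
15 -1 22 [-1.34  1.02  1.99  1.45  1.   -1.42]
15 -1 120 [-1.34  0.8   2.02  1.34  1.04 -1.2 ]
40 1 22 [-1.3   1.02  1.73  0.97  1.19  1.96]
40 1 120 [-1.3   0.83  1.75  0.92  1.28  2.09]
40 -1 22 [-1.3   1.02  1.73  0.97  1.19 -1.19]
40 -1 120 [-1.3   0.83  1.75  0.92  1.28 -1.05]
pour
1 1 0 [-0.12 -0.53  0.84] [-0.64  1.02  1.5   1.22  1.81  2.15]
1 1 130 [ 0.51 -0.67 -0.54] [-0.64  1.02  1.5   1.22  1.81 -1.87]
1 -1 0 [-0.12 -0.53  0.84] [-0.63  1.03  1.45  1.24  1.82  2.18]
1 -1 60 [-0.83 -0.37  0.42] [-0.63  1.03  1.45  1.24  1.82  1.14]
1 -1 130 [-0.75 -0.39 -0.54] [-0.63  1.03  1.45  1.24  1.82 -0.09]
-1 1 0 [-0.12 -0.53  0.84] [-0.64  1.02  1.5   1.22  1.81 -0.99]
-1 1 60 [ 0.59 -0.69  0.42] [-0.64  1.02  1.5   1.22  1.81  0.05]
-1 1 130 [ 0.51 -0.67 -0.54] [-0.64  1.02  1.5   1.22  1.81  1.28]
-1 -1 0 [-0.12 -0.53  0.84] [-0.63  1.03  1.45  1.24  1.82 -0.96]
-1 -1 60 [-0.83 -0.37  0.42] [-0.63  1.03  1.45  1.24  1.82 -2.01]
```

```bash
python3 - <<'E'
from fit import *
R=Rg(15,33,-1)
num([396,-250,250],R,"b")
num(tcp([438.5,-339,140],R),R,"c");num(tcp([438.5,-339,160],R),R,"c") 
E
```

```text
b [-0.495, 0.663, 0.213] [0.035, 0.0, -0.0227] rows>=2.1
c [-0.95, 1.33, 0.519] [0.035, 0.0, -0.0227] rows>=4.1
c [-0.838, 1.33, 0.446] [0.035, 0.0, -0.0227] rows>=3.9
```

Call:
jog_arm --series '[[-1, [-0.2, 0.3, 0.1], [0.012, 0, -0.008]], [-1, [-0.4, 0.63, 0.2], [0.024, 0, -0.015]], [-1, [-0.6, 0.96, 0.3], [0.035, 0, -0.0227]], [-1, [-0.65, 1, 0.33], [0.035, 0, -0.0227]], [-1, [-0.65, 1, 0.33], [0.035, 0, -0.0227]]]'

```text
clock: 6.48
tool_pos: [398.5, -303.2, 221.8]
ee_rot: [0.872, 0.117, 0.472, -0.061]
contact_force: [-0.3, 0.7, 0.3]
grip_width: 87.0
```

```bash
python3 - <<'E'
from fit import *
upd([-.65,1,.33],[.035,0,-.0227])
R=Rg(15,33,-1)
for z in(110,60,22):num(tcp([438.5,-339,z],R),R,z)
E
```

```text
t 6.475 cmd [ 398.  -300.5  220.9] meas [ 398.5 -303.2  221.8] dang 0.34 F [-0.3  0.7  0.3] w 87.0 j [-1.314  0.614  2.105  1.305  1.051 -1.084]
110 [-0.514, 0.318, 0.226] [-0.0, 0.0, 0.0] rows>=1.5
60 [-0.794, 0.318, 0.407] [-0.0, 0.0, 0.0] rows>=2.3
22 [-1.006, 0.318, 0.545] [-0.0, 0.0, 0.0] rows>=2.9
```

Down to a hover at 55 mm, then look before the last bit.

Call:
jog_arm --series '[[-1, [-0.25, 0.2, 0.1], [0, 0, 0]], [-1, [-0.5, 0.318, 0.22], [0, 0, 0]], [-1, [-0.7, 0.318, 0.345], [0, 0, 0]], [-1, [-0.794, 0.318, 0.407], [0, 0, 0]], [-1, [-0.794, 0.318, 0.407], [0, 0, 0]]]'

```text
clock: 7.1
tool_pos: [397.8, -352.2, 90.0]
ee_rot: [0.871, 0.117, 0.472, -0.061]
contact_force: [0.3, -0.3, 0.5]
grip_width: 87.3
```

```bash
python3 - <<'E'
from fit import *
from cell import ctrl
upd([-.794,.318,.407],[0,0,0])
R=Rg(15,33,-1)
for z in(35,22):num(tcp([438.5,-339,z],R),R,z)
for n,(u,v) in(("scene",(270,290)),("top",(325,238))):
    f=ctrl.grab_frame(n)
    st=ctrl.state();Rm=Ro.from_quat(st["ee_rot"]);g=st["tool_pos"]+51*Rm.as_matrix()[:,2]
    q=proj(f,[g,[438.5,-339,30]])
    im=np.ascontiguousarray(f["image"][:,:,::-1]);
    S=6;cr=cv2.resize(im[v-50:v+50,u-65:u+65],None,fx=S,fy=S,interpolation=2)
    for k,(a,b) in enumerate(q): cv2.circle(cr,(int((a-u+65+.5)*S),int((b-v+50+.5)*S)),4,[(0,0,255),(0,255,0)][k],-1)
    cv2.imwrite(f"pics/c_{n}.png",cr)
    print(g)
E
```

```text
t 7.1 cmd [ 397.1 -350.1   87.8] meas [ 397.8 -352.2   90. ] dang 0.3 F [ 0.3 -0.3  0.5] w 87.3 j [-1.344  0.93   2.006  1.404  1.014 -1.332]
35 [-0.14, -0.0, 0.091] [-0.0, 0.0, 0.0] rows>=0.4
22 [-0.212, -0.0, 0.138] [-0.0, 0.0, 0.0] rows>=0.6
[ 439.08945711 -341.55102409   62.75502583]
[ 439.0546489  -342.11108185   63.08681615]
```

View pics/c_scene.png

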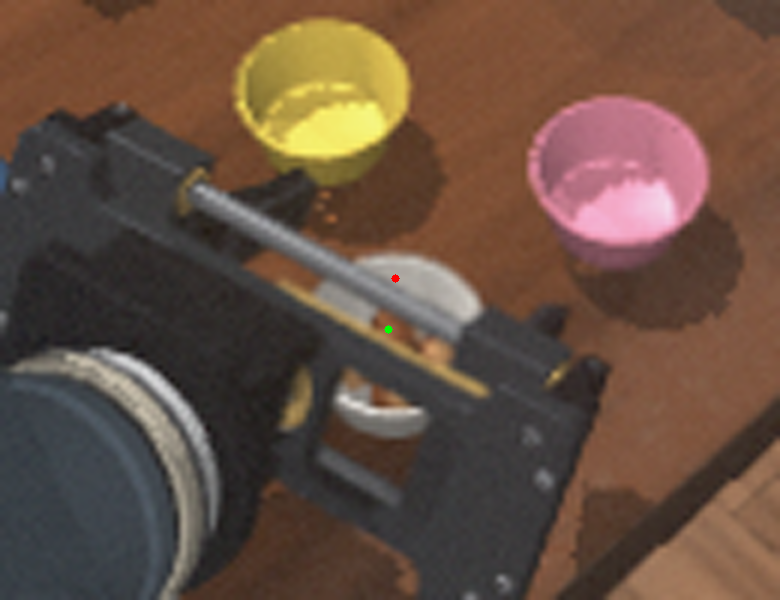

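View pics/c_top.png

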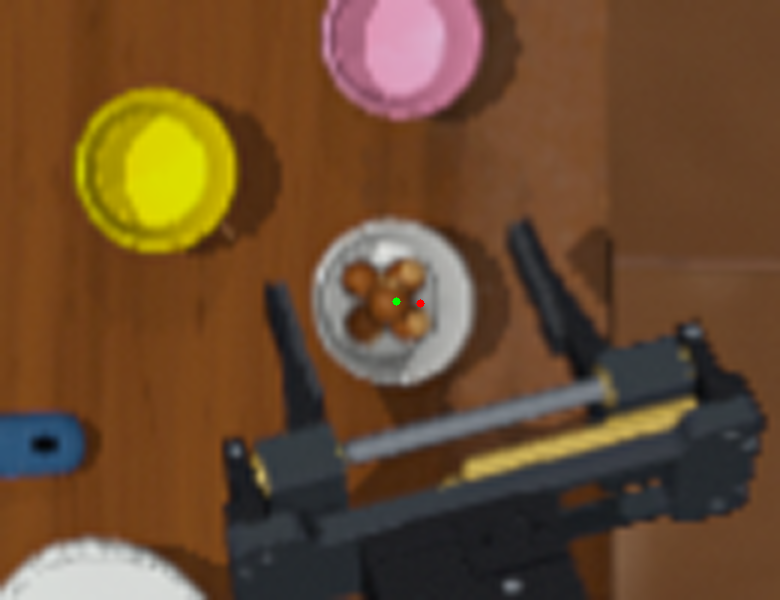

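The green point (my pot centre) sits on the pot's middle at (393,302) in the top crop, and the fingers straddle it evenly at (270,285) and (515,225). Descend and grip.

Call:
jog_arm --series '[[-1, [-0.11, 0, 0.07], [0, 0, 0]], [-1, [-0.19, 0, 0.125], [0, 0, 0]], [-1, [-0.215, 0, 0.14], [0, 0, 0]], [-1, [-0.215, 0, 0.14], [0, 0, 0]], [1, [-0.215, 0, 0.14], [0, 0, 0]], [1, [-0.215, 0, 0.14], [0, 0, 0]], [1, [-0.215, 0, 0.14], [0, 0, 0]], [1, [-0.215, 0, 0.14], [0, 0, 0]], [1, [-0.215, 0, 0.14], [0, 0, 0]], [1, [-0.215, 0, 0.14], [0, 0, 0]]]' --squeeze 40

```text
clock: 8.45
tool_pos: [397.2, -354.4, 51.1]
ee_rot: [0.872, 0.116, 0.473, -0.06]
contact_force: [-1.3, 0.6, 1.4]
grip_width: 58.5
```

```bash
python3 - <<'E'
from fit import *
from cell import ctrl
upd([-.215,0,.14],[0,0,0])
p,R=load();num(p+[0,0,60],R)
st=ctrl.state();Rm=Ro.from_quat(st["ee_rot"]);print(st["tool_pos"]+51*Rm.as_matrix()[:,2])
E
```

```text
t 8.45 cmd [ 397.2 -350.1   49.3] meas [ 397.2 -354.4   51.1] dang 0.32 F [-1.3  0.6  1.4] w 58.5 j [-1.346  1.017  1.987  1.447  1.004 -1.413]
 [0.335, -0.0, -0.218] [0.0, 0.0, 0.0] rows>=1.0
[ 438.45468922 -343.48490306   23.2839304 ]
```

Call:
jog_arm --series '[[1, [0.1, 0, -0.065], [0, 0, 0]], [1, [0.22, 0, -0.145], [0, 0, 0]], [1, [0.335, 0, -0.218], [0, 0, 0]], [1, [0.335, 0, -0.218], [0, 0, 0]]]'

```text
clock: 8.95
tool_pos: [397.2, -354.8, 111.5]
ee_rot: [0.872, 0.117, 0.472, -0.059]
contact_force: [-0.4, -0.2, -1.4]
grip_width: 58.1
```

```bash
python3 - <<'E'
from fit import *
from cell import ctrl
upd([.335,0,-.218],[0,0,0])
for n,(u,v) in(("scene",(270,280)),("top",(325,238))):
    f=ctrl.grab_frame(n)
    im=np.ascontiguousarray(f["image"][:,:,::-1]);S=6
    cv2.imwrite(f"pics/d_{n}.png",cv2.resize(im[v-50:v+50,u-65:u+65],None,fx=S,fy=S,interpolation=2))
E
```

```text
t 8.95 cmd [ 397.1 -350.1  109.3] meas [ 397.2 -354.8  111.5] dang 0.52 F [-0.4 -0.2 -1.4] w 58.1 j [-1.346  0.881  2.008  1.378  1.02  -1.283]
```

View pics/d_scene.png

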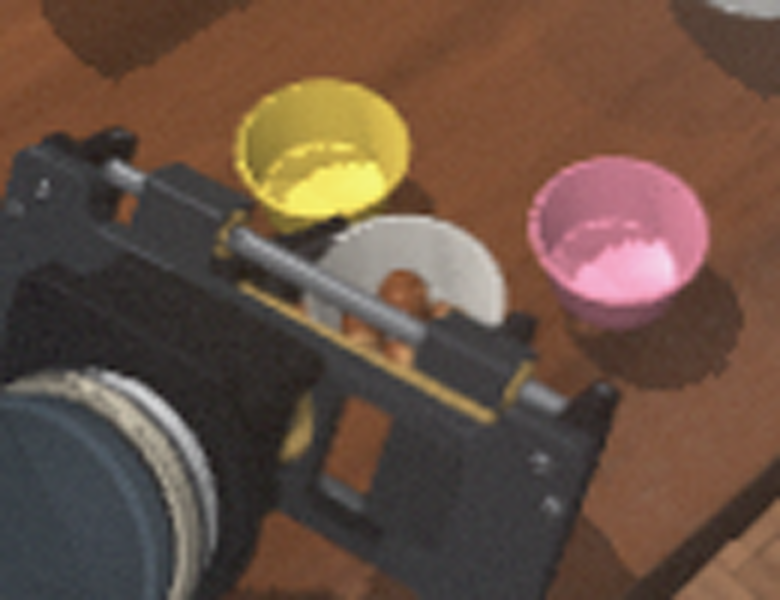

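View pics/d_top.png

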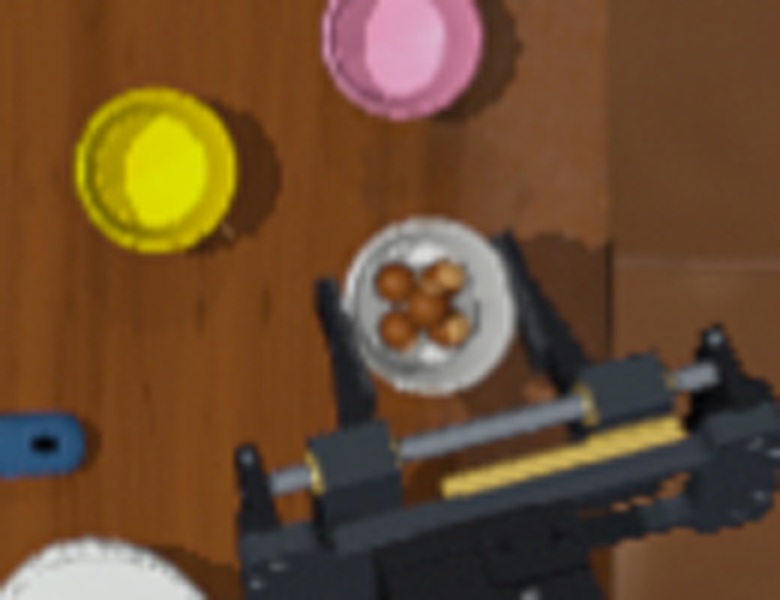

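```bash
cat >> fit.py <<'E'
t_=np.radians(-12.6);ex=np.array([np.cos(t_),np.sin(t_),0]);ey=np.array([-ex[1],ex[0],0]);O=np.array([600.5,32.7,0])
from scipy.spatial.transform import Slerp
def sync(verbose=True):
    from cell import ctrl
    st=ctrl.state();save(st["tool_pos"],Ro.from_quat(st["ee_rot"]))
    with open("log.txt","a") as f:f.write(json.dumps([st["joints"].tolist(),st["tool_pos"].tolist(),st["ee_rot"].tolist()])+"\n")
    R=Ro.from_quat(st["ee_rot"]);g=st["tool_pos"]+51*R.as_matrix()[:,2]
    print("t",round(st["clock"],2),"tcp",st["tool_pos"].round(1),"g",g.round(1),"bin(g-O)",[round(float((g-O)@e),1) for e in (ex,ey,[0,0,1])],"F",st["contact_force"].round(1),"w",round(st["grip_width"],1),"j",st["joints"].round(2));return st
def rows(gl,Rl,g0=None):
    "print rows (shift,turn) for list of grasp points & rotations, from synced pose; check joints"
    from cell import ctrl
    p0,R0=load();j=ctrl.state()["joints"]
    for g,R in zip(gl,Rl):
        p=tcp(g,R);s=R0.inv().apply(p-p0)/150;w=(R0.inv()*R).as_rotvec()/(2*np.pi)
        jn,e=ik(p,R,j);ok=((jn>LO)&(jn<HI)).all() and e<1e-3
        print([s.round(2).tolist(),w.round(3).tolist()],"OK" if ok else "BAD","dj%.2f"%np.abs(jn-j).max(),jn.round(2) if not ok else "","OUT" if abs(s).max()>1 else "");j=jn
    print("end j",j.round(2))
def pourR(roll,pitch,s=-1,hs=1):
    "roll about tool z from upright-jaw pose, heading ey, pitch down deg"
    c=Rg(np.degrees(np.arctan2(ey[1],ey[0])),pitch,s)
    return Ro.from_rotvec(c.as_matrix()[:,2]*np.radians(roll)*ROLL)*c
ROLL=1
E
python3 - <<'E'
from fit import *
st=sync()
a=Rg(0,33,-1).inv().apply([0,0,1])
for ro in(60,-60): print(ro,pourR(ro,0).apply(a).round(2))
R0=Ro.from_quat(st["ee_rot"]);R1=Rg(77.4,33,-1)
g0=st["tool_pos"]+51*R0.as_matrix()[:,2];g1=O+48*ex-36*ey+[0,0,250]
S=Slerp([0,1],Ro.concatenate([R0,R1]))
print(g0,g1)
# path: raise with move
u=np.linspace(0,1,17)[1:]
gl=[np.r_[(g0+(g1-g0)*k)[:2],min(g0[2]+ (g1-g0)[2]*k*1.4,250)] for k in u]
rows(gl,[S(k) for k in u])
E
```

```text
t 9.05 tcp [ 397.1 -354.6  110.3] g [ 438.3 -343.7   82.4] bin(g-O) [-76.2, -402.7, 82.4] F [-0.5  0.  -1.4] w 58.4 j [-1.35  0.88  2.01  1.38  1.02 -1.28]
60 [ 0.59 -0.69  0.42]
-60 [-0.83 -0.37  0.42]
[ 438.3322807  -343.68550972   82.40443709] [639.49084788 -12.90387902 250.        ]
[[0.15, -0.09, 0.04], [0.009, 0.0, -0.006]] OK dj0.05  
[[0.29, -0.18, 0.09], [0.018, 0.0, -0.012]] OK dj0.05  
[[0.44, -0.27, 0.14], [0.027, 0.0, -0.018]] OK dj0.05  
[[0.59, -0.37, 0.18], [0.036, 0.0, -0.023]] OK dj0.05  
[[0.74, -0.46, 0.23], [0.045, 0.0, -0.029]] OK dj0.05  
[[0.89, -0.55, 0.28], [0.055, 0.0, -0.035]] OK dj0.05  
[[1.04, -0.64, 0.33], [0.064, 0.0, -0.041]] OK dj0.05  OUT
[[1.19, -0.74, 0.38], [0.073, 0.001, -0.047]] OK dj0.05  OUT
[[1.34, -0.83, 0.44], [0.082, 0.001, -0.053]] OK dj0.05  OUT
[[1.5, -0.93, 0.49], [0.091, 0.001, -0.059]] OK dj0.05  OUT
[[1.65, -1.02, 0.55], [0.1, 0.001, -0.065]] OK dj0.05  OUT
[[1.76, -1.12, 0.63], [0.109, 0.001, -0.07]] OK dj0.05  OUT
[[1.83, -1.22, 0.74], [0.118, 0.001, -0.076]] OK dj0.05  OUT
[[1.9, -1.32, 0.85], [0.127, 0.001, -0.082]] OK dj0.05  OUT
[[1.97, -1.42, 0.96], [0.136, 0.001, -0.088]] OK dj0.05  OUT
[[2.05, -1.52, 1.07], [0.146, 0.001, -0.094]] OK dj0.05  OUT
end j [-0.57  0.69  1.5   0.91  1.49 -0.7 ]
```

Call:
jog_arm --series '[[1, [0.07, -0.04, 0.02], [0.005, 0, -0.003]], [1, [0.2, -0.12, 0.06], [0.012, 0, -0.008]], [1, [0.36, -0.22, 0.11], [0.022, 0, -0.015]], [1, [0.54, -0.33, 0.17], [0.033, 0, -0.021]], [1, [0.72, -0.45, 0.22], [0.044, 0, -0.028]], [1, [0.88, -0.54, 0.28], [0.053, 0, -0.034]], [1, [0.98, -0.6, 0.31], [0.06, 0, -0.038]], [1, [0.98, -0.6, 0.31], [0.06, 0, -0.038]]]'

```text
clock: 10.05
tool_pos: [489.6, -234.7, 208.7]
ee_rot: [0.825, 0.307, 0.446, -0.166]
contact_force: [-0.1, -0.3, -1.1]
grip_width: 58.5
```

```bash
python3 - <<'E'
from fit import *
st=sync()
R0=Ro.from_quat(st["ee_rot"]);R1=Rg(77.4,33,-1)
g0=st["tool_pos"]+51*R0.as_matrix()[:,2];g1=O+48*ex-36*ey+[0,0,250]
S=Slerp([0,1],Ro.concatenate([R0,R1]))
u=np.linspace(0,1,11)[1:]
gl=[np.r_[(g0+(g1-g0)*k)[:2],min(g0[2]+ (g1-g0)[2]*k*1.4,250)] for k in u]
rows(gl,[S(k) for k in u])
E
```

```text
t 10.05 tcp [ 489.6 -234.7  208.7] g [ 521.9 -206.8  180.7] bin(g-O) [-24.5, -250.9, 180.7] F [-0.1 -0.3 -1.1] w 58.5 j [-1.04  0.68  1.89  1.1   1.18 -0.97]
[[0.13, -0.03, 0.09], [0.009, 0.0, -0.006]] OK dj0.05  
[[0.27, -0.06, 0.17], [0.017, 0.0, -0.011]] OK dj0.05  
[[0.4, -0.09, 0.26], [0.026, 0.0, -0.017]] OK dj0.05  
[[0.54, -0.11, 0.35], [0.034, 0.0, -0.022]] OK dj0.05  
[[0.67, -0.14, 0.44], [0.043, 0.0, -0.028]] OK dj0.05  
[[0.81, -0.17, 0.53], [0.051, 0.0, -0.033]] OK dj0.05  
[[0.94, -0.2, 0.62], [0.06, 0.0, -0.039]] OK dj0.05  
[[1.04, -0.23, 0.74], [0.068, 0.001, -0.044]] OK dj0.05  OUT
[[1.12, -0.26, 0.87], [0.077, 0.001, -0.05]] OK dj0.05  OUT
[[1.2, -0.3, 1.0], [0.085, 0.001, -0.055]] OK dj0.05  OUT
end j [-0.57  0.69  1.5   0.91  1.49 -0.7 ]
```

Call:
jog_arm --series '[[1, [0.08, -0.02, 0.05], [0.005, 0, -0.003]], [1, [0.2, -0.05, 0.14], [0.013, 0, -0.009]], [1, [0.36, -0.08, 0.24], [0.023, 0, -0.015]], [1, [0.54, -0.11, 0.35], [0.034, 0, -0.022]], [1, [0.72, -0.15, 0.47], [0.045, 0, -0.03]], [1, [0.88, -0.18, 0.58], [0.056, 0, -0.036]], [1, [0.96, -0.2, 0.65], [0.062, 0, -0.04]], [1, [0.96, -0.2, 0.65], [0.062, 0, -0.04]]]'

```text
clock: 11.05
tool_pos: [591.3, -108.2, 274.8]
ee_rot: [0.733, 0.486, 0.395, -0.265]
contact_force: [0.0, -0.8, -1.6]
grip_width: 58.4
```

```bash
python3 - <<'E'
from fit import *
st=sync()
R0=Ro.from_quat(st["ee_rot"]);R1=Rg(77.4,33,-1)
g0=st["tool_pos"]+51*R0.as_matrix()[:,2];g1=O+48*ex-36*ey+[0,0,250]
S=Slerp([0,1],Ro.concatenate([R0,R1]))
u=np.linspace(0,1,5)[1:]
gl=[g0+(g1-g0)*k for k in u]; Rl=[S(k) for k in u]
for pt in (22,11,0): gl.append(g1-[0,0,(33-pt)*50/33]);Rl.append(pourR(0,pt))
rows(gl,Rl)
E
```

```text
t 11.05 tcp [ 591.3 -108.2  274.8] g [607.7 -68.7 246.9] bin(g-O) [29.1, -97.4, 246.9] F [ 0.  -0.8 -1.6] w 58.4 j [-0.7   0.65  1.62  0.94  1.41 -0.73]
[[0.06, 0.03, 0.09], [0.006, 0.0, -0.004]] OK dj0.03  
[[0.13, 0.05, 0.17], [0.012, 0.0, -0.008]] OK dj0.03  
[[0.19, 0.08, 0.26], [0.017, 0.0, -0.012]] OK dj0.03  
[[0.25, 0.1, 0.35], [0.023, 0.0, -0.016]] OK dj0.03  
[[0.09, 0.11, 0.42], [0.025, 0.031, -0.014]] OK dj0.12  
[[-0.06, 0.11, 0.5], [0.026, 0.061, -0.011]] OK dj0.11  
[[-0.21, 0.11, 0.59], [0.027, 0.092, -0.009]] OK dj0.12  
end j [-0.64  1.02  1.5   1.22  1.81 -0.99]
```

Call:
jog_arm --series '[[1, [0.06, 0.03, 0.09], [0.006, 0, -0.004]], [1, [0.13, 0.05, 0.17], [0.012, 0, -0.008]], [1, [0.19, 0.08, 0.26], [0.017, 0, -0.012]], [1, [0.25, 0.1, 0.35], [0.023, 0, -0.016]], [1, [0.17, 0.105, 0.385], [0.024, 0.015, -0.015]], [1, [0.09, 0.11, 0.42], [0.025, 0.031, -0.014]], [1, [0.015, 0.11, 0.46], [0.0255, 0.046, -0.0125]], [1, [-0.06, 0.11, 0.5], [0.026, 0.061, -0.011]], [1, [-0.135, 0.11, 0.545], [0.0265, 0.077, -0.01]], [1, [-0.21, 0.11, 0.59], [0.027, 0.092, -0.009]], [1, [-0.21, 0.11, 0.59], [0.027, 0.092, -0.009]]]'

```text
clock: 12.42
tool_pos: [628.1, -61.9, 197.9]
ee_rot: [0.552, 0.441, 0.552, -0.443]
contact_force: [-0.5, 0.4, -0.6]
grip_width: 58.6
```

```bash
python3 - <<'E'
from fit import *
from cell import ctrl
st=sync()
for n,(u,v) in(("scene",(240,130)),("top",(180,150))):
    f=ctrl.grab_frame(n)
    im=np.ascontiguousarray(f["image"][:,:,::-1]);S=5
    cv2.imwrite(f"pics/e_{n}.png",cv2.resize(im[v-60:v+60,u-75:u+75],None,fx=S,fy=S,interpolation=2))
gl=[];Rl=[]
for r in range(10,131,10): gl.append(O+48*ex-36*ey+[0,0,196]);Rl.append(pourR(r,0))
rows(gl,Rl)
E
```

```text
t 12.43 tcp [628.1 -61.9 197.9] g [639.3 -12.1 198. ] bin(g-O) [47.6, -35.3, 198.0] F [-0.5  0.4 -0.6] w 58.6 j [-0.64  1.02  1.5   1.22  1.81 -0.99]
[[-0.01, 0.0, -0.0], [0.0, -0.0, 0.027]] OK dj0.17  
[[-0.01, 0.0, -0.0], [0.0, -0.0, 0.055]] OK dj0.17  
[[-0.01, 0.0, -0.0], [0.0, -0.0, 0.083]] OK dj0.17  
[[-0.01, 0.0, -0.0], [0.0, -0.0, 0.111]] OK dj0.17  
[[-0.01, 0.0, -0.0], [-0.0, -0.0, 0.139]] OK dj0.17  
[[-0.01, 0.0, -0.0], [-0.0, -0.0, 0.166]] OK dj0.17  
[[-0.01, 0.0, -0.0], [-0.0, -0.0, 0.194]] OK dj0.17  
[[-0.01, 0.0, -0.0], [-0.0, -0.0, 0.222]] OK dj0.17  
[[-0.01, 0.0, -0.0], [-0.0, -0.0, 0.25]] OK dj0.17  
[[-0.01, 0.0, -0.0], [-0.0, -0.0, 0.277]] OK dj0.17  
[[-0.01, 0.0, -0.0], [-0.0, -0.0, 0.305]] OK dj0.17  
[[-0.01, 0.0, -0.0], [-0.0, -0.0, 0.333]] OK dj0.17  
[[-0.01, 0.0, -0.0], [-0.0, -0.0, 0.361]] OK dj0.17  
end j [-0.64  1.02  1.5   1.22  1.81  1.28]
```

View pics/e_scene.png

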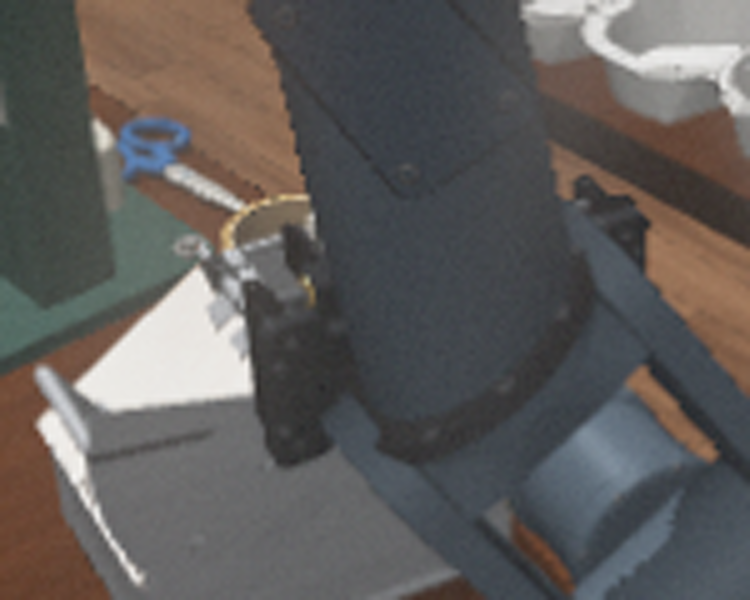

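View pics/e_top.png

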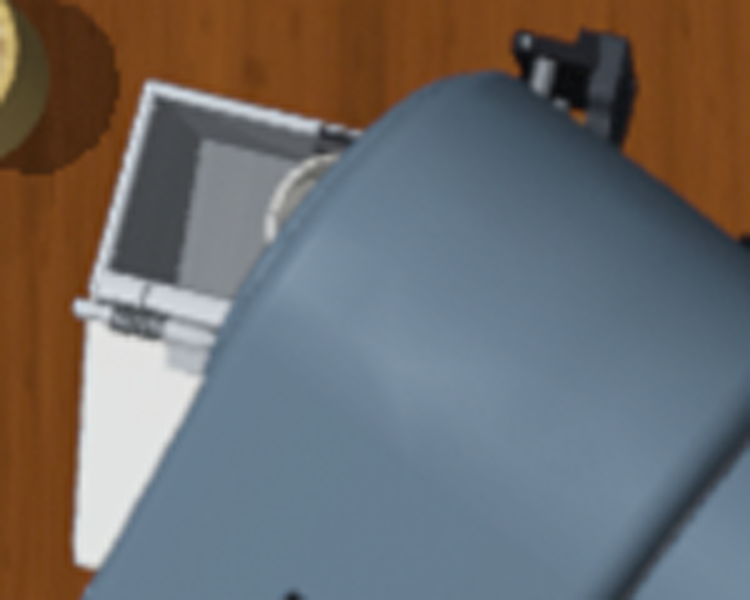

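Call:
jog_arm --series '[[1, [-0.01, 0, 0], [0, 0, 0.02]], [1, [-0.01, 0, 0], [0, 0, 0.045]], [1, [-0.01, 0, 0], [0, 0, 0.07]], [1, [-0.01, 0, 0], [0, 0, 0.1]], [1, [-0.01, 0, 0], [0, 0, 0.13]], [1, [-0.01, 0, 0], [0, 0, 0.16]], [1, [-0.01, 0, 0], [0, 0, 0.185]], [1, [-0.01, 0, 0], [0, 0, 0.21]], [1, [-0.01, 0, 0], [0, 0, 0.235]], [1, [-0.01, 0, 0], [0, 0, 0.26]], [1, [-0.01, 0, 0], [0, 0, 0.29]], [1, [-0.01, 0, 0], [0, 0, 0.32]], [1, [-0.01, 0, 0], [0, 0, 0.35]], [1, [-0.01, 0, 0], [0, 0, 0.37]], [1, [-0.01, 0, 0], [0, 0, 0.37]], [1, [-0.01, 0, 0], [0, 0, 0.37]], [1, [-0.01, 0, 0], [0, 0, 0.37]], [1, [-0.01, 0, 0], [0, 0, 0.37]]]'

```text
clock: 14.78
tool_pos: [628.2, -62.6, 199.0]
ee_rot: [-0.625, 0.33, 0.185, 0.683]
contact_force: [0.5, -0.4, -1.2]
grip_width: 58.6
```

```bash
python3 - <<'E'
from fit import *
from cell import ctrl
st=sync()
for n,(u,v) in(("scene",(240,130)),("top",(180,150))):
    f=ctrl.grab_frame(n)
    im=np.ascontiguousarray(f["image"][:,:,::-1]);S=5
    cv2.imwrite(f"pics/f_{n}.png",cv2.resize(im[v-60:v+60,u-75:u+75],None,fx=S,fy=S,interpolation=2))
    cv2.imwrite(f"pics/ff_{n}.png",im)
E
```

```text
t 14.78 tcp [628.2 -62.6 199. ] g [639.4 -12.8 199. ] bin(g-O) [47.9, -36.0, 199.0] F [ 0.5 -0.4 -1.2] w 58.6 j [-0.64  1.02  1.5   1.22  1.81  1.33]
```

View pics/ff_scene.png

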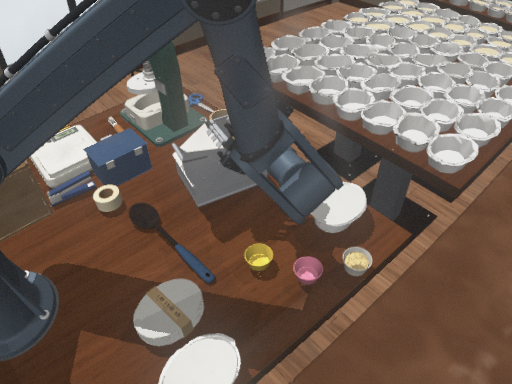

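View pics/f_top.png

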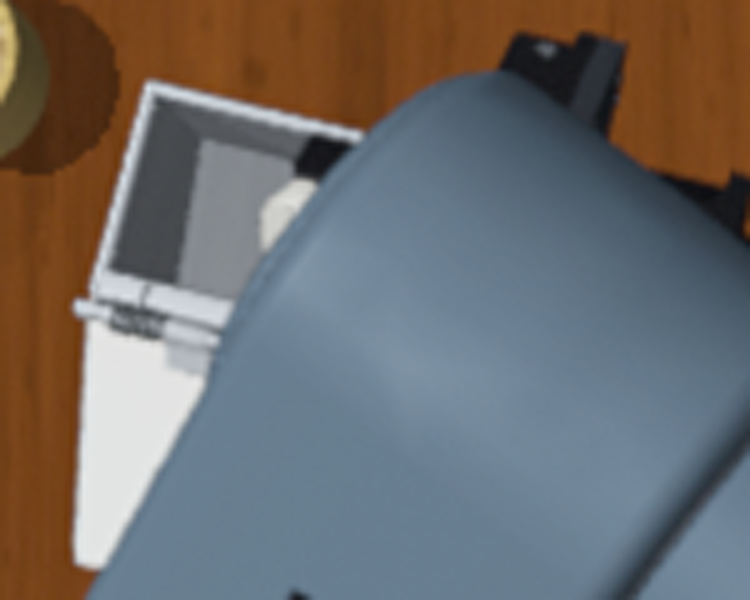

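Call:
jog_arm --series '[[1, [0, 0, 0], [0, 0, 0.03]], [1, [0, 0, 0], [0, 0, 0.06]], [1, [0, 0, 0], [0, 0, 0.06]], [1, [0, 0, 0], [0, 0, 0.03]], [1, [0, 0, 0], [0, 0, 0]], [1, [0, 0, 0], [0, 0, -0.03]], [1, [0, 0, 0], [0, 0, -0.06]], [1, [0, 0, 0], [0, 0, -0.09]], [1, [0, 0, 0], [0, 0, -0.12]], [1, [0, 0, 0], [0, 0, -0.15]], [1, [0, 0, 0], [0, 0, -0.18]], [1, [0, 0, 0], [0, 0, -0.21]], [1, [0, 0, 0], [0, 0, -0.24]], [1, [0, 0, 0], [0, 0, -0.27]], [1, [0, 0, 0], [0, 0, -0.3]], [1, [0, 0, 0], [0, 0, -0.33]], [1, [0, 0, 0], [0, 0, -0.35]], [1, [0, 0, 0], [0, 0, -0.37]], [1, [0, 0, 0], [0, 0, -0.37]]]'

```text
clock: 17.25
tool_pos: [628.2, -62.6, 198.8]
ee_rot: [0.551, 0.442, 0.553, -0.441]
contact_force: [-0.8, 0.4, -0.6]
grip_width: 58.7
```

```bash
python3 - <<'E'
from fit import *
st=sync()
R0=Ro.from_quat(st["ee_rot"])
g0=st["tool_pos"]+51*R0.as_matrix()[:,2];g1=O+25*ex-100*ey+[0,0,230]
gl=[];Rl=[]
for k,pt in enumerate((8,16,24,33)): gl.append(g0+[0,0,(k+1)*14]);Rl.append(pourR(0,pt))
a=gl[-1]
S=Slerp([0,1],Ro.concatenate([Rl[-1],Rg(60,33,-1)]))
for k in (.33,.66,1): gl.append(a+k*(g1-a));Rl.append(S(k))
rows(gl,Rl)
E
```

```text
t 17.25 tcp [628.2 -62.6 198.8] g [639.4 -12.9 198.9] bin(g-O) [47.9, -36.0, 198.9] F [-0.8  0.4 -0.6] w 58.7 j [-0.64  1.02  1.5   1.22  1.81 -0.99]
[[0.14, 0.0, 0.0], [0.0, -0.022, 0.0]] OK dj0.09  
[[0.28, 0.0, 0.01], [0.0, -0.045, 0.0]] OK dj0.08  
[[0.42, 0.0, 0.03], [0.0, -0.067, 0.0]] OK dj0.08  
[[0.56, 0.0, 0.06], [0.0, -0.092, 0.0]] OK dj0.10  
[[0.5, -0.08, -0.08], [-0.015, -0.092, 0.005]] OK dj0.08  
[[0.45, -0.16, -0.22], [-0.031, -0.092, 0.01]] OK dj0.07  
[[0.39, -0.24, -0.36], [-0.047, -0.091, 0.014]] OK dj0.07  
end j [-0.72  0.64  1.72  1.02  1.3  -0.77]
```

Call:
jog_arm --series '[[1, [0.14, 0, 0], [0, -0.022, 0]], [1, [0.28, 0, 0.01], [0, -0.045, 0]], [1, [0.42, 0, 0.03], [0, -0.067, 0]], [1, [0.56, 0, 0.06], [0, -0.092, 0]], [1, [0.5, -0.08, -0.08], [-0.015, -0.092, 0.005]], [1, [0.45, -0.16, -0.22], [-0.031, -0.092, 0.01]], [1, [0.39, -0.24, -0.36], [-0.047, -0.091, 0.014]]]'

```text
clock: 18.12
tool_pos: [580.5, -107.6, 257.5]
ee_rot: [0.762, 0.438, 0.415, -0.237]
contact_force: [0.4, 0.3, -1.2]
grip_width: 58.3
```

```bash
python3 - <<'E'
from fit import *
from cell import ctrl
st=sync()
for n,(u,v) in(("scene",(240,140)),("top",(190,150))):
    f=ctrl.grab_frame(n)
    im=np.ascontiguousarray(f["image"][:,:,::-1]);S=5
    cv2.imwrite(f"pics/g_{n}.png",cv2.resize(im[v-60:v+60,u-75:u+75],None,fx=S,fy=S,interpolation=2))
R0=Ro.from_quat(st["ee_rot"]);R1=Rg(15,33,-1)
g0=st["tool_pos"]+51*R0.as_matrix()[:,2];g1=np.array([438.5,-343,120])
S=Slerp([0,1],Ro.concatenate([R0,R1]))
u=np.linspace(0,1,9)[1:]
rows([g0+(g1-g0)*k for k in u],[S(k) for k in u])
E
```

```text
t 18.12 tcp [ 580.5 -107.6  257.5] g [602.2 -70.7 229.8] bin(g-O) [24.2, -100.5, 229.8] F [ 0.4  0.3 -1.2] w 58.3 j [-0.73  0.64  1.73  1.03  1.29 -0.78]
[[-0.22, -0.03, -0.17], [-0.013, -0.0, 0.008]] OK dj0.08  
[[-0.44, -0.06, -0.34], [-0.026, -0.0, 0.017]] OK dj0.08  
[[-0.66, -0.09, -0.51], [-0.039, -0.0, 0.025]] OK dj0.08  
[[-0.87, -0.12, -0.67], [-0.052, -0.0, 0.034]] OK dj0.08  
[[-1.08, -0.15, -0.83], [-0.065, -0.0, 0.042]] OK dj0.08  OUT
[[-1.3, -0.18, -1.0], [-0.078, -0.0, 0.051]] OK dj0.08  OUT
[[-1.51, -0.2, -1.15], [-0.091, -0.0, 0.059]] OK dj0.07  OUT
[[-1.72, -0.23, -1.31], [-0.104, -0.0, 0.068]] OK dj0.07  OUT
end j [-1.35  0.8   2.01  1.33  1.04 -1.19]
```

View pics/g_scene.png

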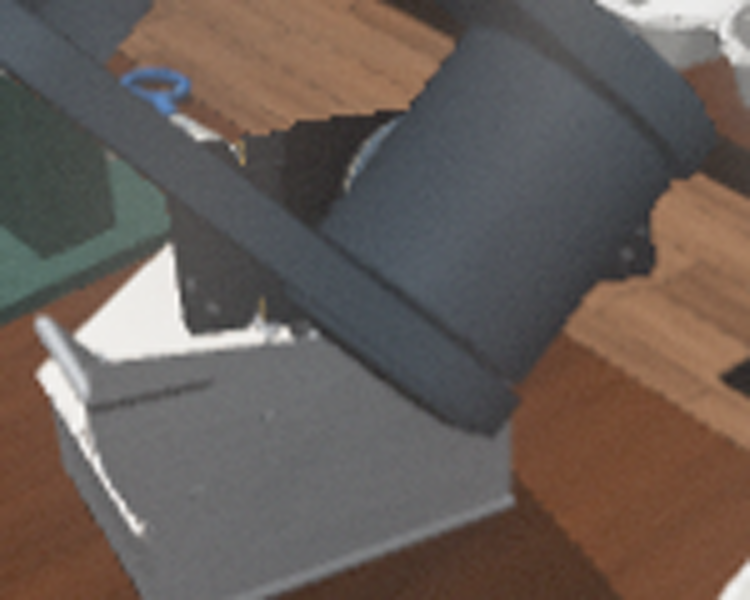

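View pics/g_top.png

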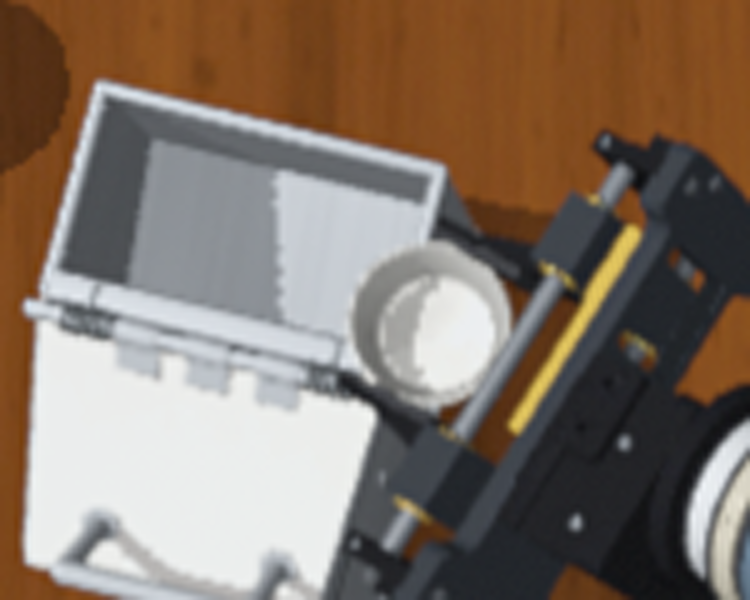

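Call:
jog_arm --series '[[1, [-0.11, -0.02, -0.09], [-0.007, 0, 0.004]], [1, [-0.3, -0.04, -0.23], [-0.018, 0, 0.011]], [1, [-0.54, -0.07, -0.42], [-0.032, 0, 0.021]], [1, [-0.78, -0.11, -0.6], [-0.046, 0, 0.03]], [1, [-0.98, -0.14, -0.76], [-0.058, 0, 0.038]], [1, [-0.98, -0.14, -0.76], [-0.058, 0, 0.038]]]'

```text
clock: 18.98
tool_pos: [474.4, -250.8, 195.3]
ee_rot: [0.838, 0.261, 0.456, -0.143]
contact_force: [0.6, -0.2, -0.7]
grip_width: 58.6
```

```bash
python3 - <<'E'
from fit import *
st=sync()
R0=Ro.from_quat(st["ee_rot"]);R1=Rg(15,33,-1)
g0=st["tool_pos"]+51*R0.as_matrix()[:,2];g1=np.array([438.5,-343,100])
S=Slerp([0,1],Ro.concatenate([R0,R1]))
u=np.linspace(0,1,6)[1:]
rows([g0+(g1-g0)*k for k in u],[S(k) for k in u])
E
```

```text
t 18.98 tcp [ 474.4 -250.8  195.3] g [ 509.6 -226.4  167.6] bin(g-O) [-32.2, -272.7, 167.6] F [ 0.6 -0.2 -0.7] w 58.6 j [-1.1   0.7   1.94  1.17  1.13 -1.02]
[[-0.17, 0.05, -0.09], [-0.009, -0.0, 0.006]] OK dj0.05  
[[-0.33, 0.11, -0.18], [-0.018, -0.0, 0.012]] OK dj0.05  
[[-0.49, 0.16, -0.27], [-0.028, -0.0, 0.018]] OK dj0.05  
[[-0.66, 0.22, -0.35], [-0.037, -0.0, 0.024]] OK dj0.05  
[[-0.82, 0.27, -0.44], [-0.046, -0.0, 0.03]] OK dj0.05  
end j [-1.35  0.85  2.01  1.35  1.03 -1.24]
```

Call:
jog_arm --series '[[1, [-0.17, 0.05, -0.09], [-0.009, 0, 0.006]], [1, [-0.33, 0.11, -0.18], [-0.018, 0, 0.012]], [1, [-0.49, 0.16, -0.27], [-0.028, 0, 0.018]], [1, [-0.66, 0.22, -0.35], [-0.037, 0, 0.024]], [1, [-0.82, 0.27, -0.44], [-0.046, 0, 0.03]], [1, [-0.82, 0.27, -0.44], [-0.046, 0, 0.03]], [1, [-0.82, 0.27, -0.44], [-0.046, 0, 0.03]]]'

```text
clock: 19.85
tool_pos: [398.7, -351.0, 128.9]
ee_rot: [0.871, 0.117, 0.474, -0.065]
contact_force: [-0.1, 0.6, -1.0]
grip_width: 58.5
```

```bash
python3 - <<'E'
from fit import *
st=sync()
R0=Ro.from_quat(st["ee_rot"]);R1=Rg(15,33,-1);print((R0.inv()*R1).as_rotvec(degrees=True))
rows([[438.5,-343,z] for z in (80,55,35,27,23.5)],[R1]*5)
E
```

```text
t 19.85 tcp [ 398.7 -351.   128.9] g [ 440.  -339.7  101.2] bin(g-O) [-75.4, -398.4, 101.2] F [-0.1  0.6 -1. ] w 58.5 j [-1.34  0.84  2.01  1.35  1.03 -1.24]
[-0.31892276 -0.12370703  0.07811131]
[[-0.13, 0.02, 0.06], [-0.001, -0.0, 0.0]] OK dj0.05  
[[-0.27, 0.02, 0.15], [-0.001, -0.0, 0.0]] OK dj0.06  
[[-0.38, 0.02, 0.23], [-0.001, -0.0, 0.0]] OK dj0.04  
[[-0.42, 0.02, 0.26], [-0.001, -0.0, 0.0]] OK dj0.02  
[[-0.44, 0.02, 0.27], [-0.001, -0.0, 0.0]] OK dj0.01  
end j [-1.35  1.02  1.99  1.44  1.01 -1.41]
```

Call:
jog_arm --series '[[1, [-0.13, 0.02, 0.06], [0, 0, 0]], [1, [-0.27, 0.02, 0.155], [0, 0, 0]], [1, [-0.37, 0.02, 0.222], [0, 0, 0]], [1, [-0.41, 0.02, 0.25], [0, 0, 0]], [1, [-0.43, 0.02, 0.263], [0, 0, 0]], [1, [-0.43, 0.02, 0.263], [0, 0, 0]]]'

```text
clock: 20.6
tool_pos: [396.8, -354.9, 53.2]
ee_rot: [0.871, 0.116, 0.473, -0.064]
contact_force: [0.2, 0.7, -1.5]
grip_width: 58.7
```

```bash
python3 - <<'E'
from fit import *
from cell import ctrl
st=sync()
f=ctrl.grab_frame("scene");u,v=270,290
cv2.imwrite(f"pics/i_scene.png",cv2.resize(np.ascontiguousarray(f["image"][v-50:v+50,u-65:u+65,::-1]),None,fx=6,fy=6,interpolation=2))
E
```

```text
t 20.6 tcp [ 396.8 -354.9   53.2] g [ 438.1 -343.6   25.5] bin(g-O) [-76.4, -402.7, 25.5] F [ 0.2  0.7 -1.5] w 58.7 j [-1.35  1.01  1.98  1.44  1.01 -1.4 ]
```

View pics/i_scene.png

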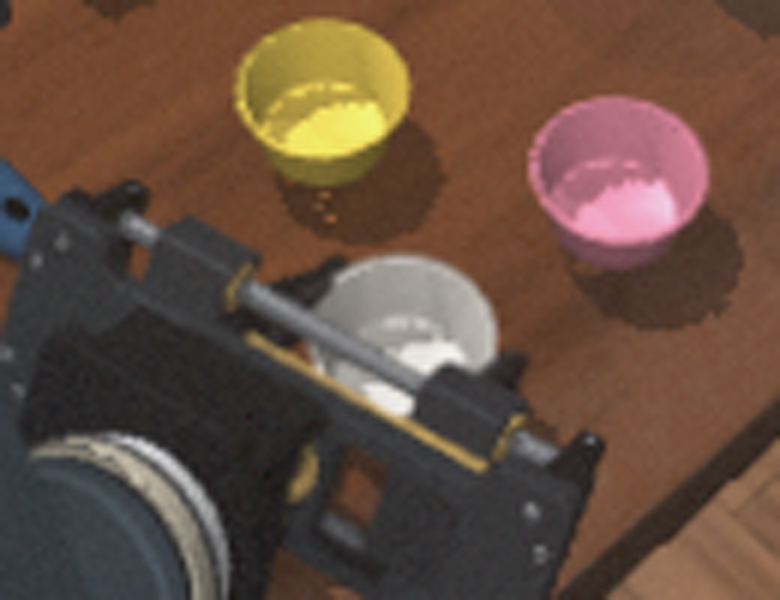

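Call:
jog_arm --series '[[1, [-0.007, 0, 0.005], [0, 0, 0]], [1, [-0.012, 0, 0.008], [0, 0, 0]], [1, [-0.012, 0, 0.008], [0, 0, 0]], [-1, [-0.012, 0, 0.008], [0, 0, 0]], [-1, [-0.012, 0, 0.008], [0, 0, 0]], [-1, [-0.012, 0, 0.008], [0, 0, 0]], [-1, [-0.012, 0, 0.008], [0, 0, 0]], [-1, [-0.012, 0, 0.008], [0, 0, 0]], [-1, [0.06, 0, -0.03], [0, 0, 0]], [-1, [0.22, 0, -0.14], [0, 0, 0]], [-1, [0.45, 0, -0.29], [0, 0, 0]], [-1, [0.67, 0, -0.43], [0, 0, 0]], [-1, [0.67, 0, -0.43], [0, 0, 0]]]'

```text
clock: 22.28
tool_pos: [397.4, -355.3, 175.2]
ee_rot: [0.871, 0.117, 0.474, -0.062]
contact_force: [-0.3, 0.6, -0.2]
grip_width: 86.9
```

```bash
python3 - <<'E'
from fit import *
from cell import ctrl
st=sync()
o=[]
for n,(u,v) in(("scene",(270,290)),("top",(325,238))):
    f=ctrl.grab_frame(n)
    o.append(cv2.resize(np.ascontiguousarray(f["image"][v-50:v+50,u-50:u+50,::-1]),None,fx=4,fy=4,interpolation=2))
cv2.imwrite("pics/k.png",np.hstack(o))
# lid grasp pose options: tool tilted by a from vertical (tip pointing toward back/down), jaws along bin x-ish
print("bar grasp")
H=O+0*ex+[0,0,146]
for th in(0,40):
  b=np.radians(33-th);bar=H-ex*(97*np.cos(b)+40*np.sin(b))+np.array([0,0,-97*np.sin(b)+40*np.cos(b)])+2*ey
  for tilt in(0,13,25):
    for s in(1,-1):
      t=np.radians(tilt);z=np.sin(t)*ex-np.cos(t)*np.array([0,0,1]);x=s*ey;R=Ro.from_matrix(np.c_[x,np.cross(z,x),z])
      for j in iks(tcp(bar,R),R,15): print(th,tilt,s,bar.round(1),j.round(2))
E
```

```text
t 22.27 tcp [ 397.4 -355.3  175.2] g [ 438.7 -344.2  147.5] bin(g-O) [-75.7, -403.1, 147.5] F [-0.3  0.6 -0.2] w 86.9 j [-1.35  0.74  2.01  1.29  1.06 -1.12]
bar grasp
0 0 1 [500.3  57.2 126.7] [-0.11  0.55  1.84  0.    0.76  0.11]
0 13 1 [500.3  57.2 126.7] [-0.09  0.51  1.99 -0.07  0.42  0.19]
0 25 1 [500.3  57.2 126.7] [-0.07  0.52  2.13 -0.8   0.09  0.93]
0 25 -1 [500.3  57.2 126.7] [-0.07  0.52  2.13 -0.8   0.09 -2.21]
40 0 1 [511.7  54.6 197.5] [-0.11  0.44  1.75  0.    0.95  0.11]
40 13 1 [511.7  54.6 197.5] [-0.1   0.38  1.9  -0.05  0.63  0.16]
40 25 1 [511.7  54.6 197.5] [-0.08  0.36  2.04 -0.2   0.31  0.32]
40 25 -1 [511.7  54.6 197.5] [-0.08  0.36  2.04 -0.2   0.31 -2.82]
```

View pics/k.png

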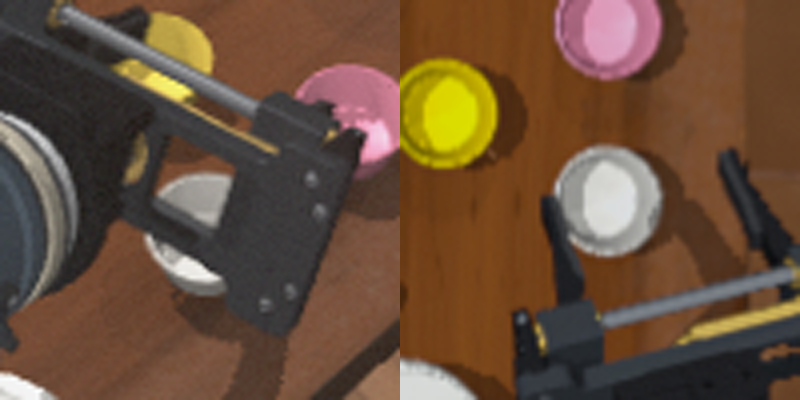

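```bash
cat >> fit.py <<'E'
def lidR(tilt):
    t=np.radians(tilt);z=np.sin(t)*ex-np.cos(t)*np.array([0,0,1]);x=ey;return Ro.from_matrix(np.c_[x,np.cross(z,x),z])
E
python3 - <<'E'
from fit import *
st=sync()
R0=Ro.from_quat(st["ee_rot"]);R1=lidR(10)
g0=st["tool_pos"]+51*R0.as_matrix()[:,2];g1=np.array([497,57,240])
S=Slerp([0,1],Ro.concatenate([R0,R1]))
u=np.linspace(0,1,14)[1:]
rows([np.r_[(g0+(g1-g0)*k)[:2],min(240,g0[2]+93*2.*k)] for k in u],[S(min(1,k*1.2)) for k in u])
E
```

```text
t 22.38 tcp [ 397.1 -355.1  172.7] g [ 438.4 -343.9  145. ] bin(g-O) [-76.1, -402.9, 145.0] F [-0.1  0.4 -0.5] w 86.9 j [-1.35  0.74  2.01  1.29  1.06 -1.12]
[[0.15, -0.18, 0.02], [0.006, -0.012, -0.016]] OK dj0.08  
[[0.3, -0.36, 0.04], [0.011, -0.023, -0.031]] OK dj0.08  
[[0.45, -0.55, 0.06], [0.017, -0.035, -0.047]] OK dj0.08  
[[0.6, -0.73, 0.09], [0.023, -0.047, -0.062]] OK dj0.10  
[[0.76, -0.93, 0.12], [0.029, -0.059, -0.078]] OK dj0.12  
[[0.91, -1.12, 0.14], [0.034, -0.07, -0.093]] OK dj0.14  OUT
[[1.03, -1.32, 0.19], [0.04, -0.082, -0.109]] OK dj0.15  OUT
[[1.09, -1.52, 0.28], [0.046, -0.094, -0.124]] OK dj0.15  OUT
[[1.16, -1.72, 0.36], [0.052, -0.105, -0.14]] OK dj0.16  OUT
[[1.22, -1.92, 0.45], [0.057, -0.117, -0.156]] OK dj0.16  OUT
[[1.28, -2.12, 0.53], [0.062, -0.127, -0.169]] OK dj0.12  OUT
[[1.32, -2.32, 0.6], [0.062, -0.127, -0.169]] OK dj0.08  OUT
[[1.37, -2.51, 0.67], [0.062, -0.127, -0.169]] OK dj0.08  OUT
end j [-0.1   0.31  1.85 -0.03  0.81  0.14]
```

Call:
jog_arm --series '[[0.25, [0.15, -0.18, 0.02], [0.006, -0.012, -0.016]], [0.25, [0.3, -0.36, 0.04], [0.011, -0.023, -0.031]], [0.25, [0.45, -0.55, 0.06], [0.017, -0.035, -0.047]], [0.25, [0.6, -0.73, 0.09], [0.023, -0.047, -0.062]], [0.25, [0.76, -0.93, 0.12], [0.029, -0.059, -0.078]], [0.25, [0.8, -1, 0.13], [0.031, -0.063, -0.083]]]'

```text
clock: 23.12
tool_pos: [436.9, -186.8, 262.8]
ee_rot: [0.876, 0.391, 0.282, -0.001]
contact_force: [-0.5, 0.1, 0.0]
grip_width: 36.7
```

```bash
python3 - <<'E'
from fit import *
st=sync()
R0=Ro.from_quat(st["ee_rot"]);R1=lidR(10)
g0=st["tool_pos"]+51*R0.as_matrix()[:,2];g1=np.array([497,57,240])
S=Slerp([0,1],Ro.concatenate([R0,R1]))
u=np.linspace(0,1,9)[1:]
rows([np.r_[(g0+(g1-g0)*k)[:2],min(240,g0[2]+93*2.*k)] for k in u],[S(min(1,k*1.2)) for k in u])
E
```

```text
t 23.12 tcp [ 436.9 -186.8  262.8] g [ 462.1 -175.5  219.9] bin(g-O) [-89.7, -233.3, 219.9] F [-0.5  0.1  0. ] w 36.7 j [-0.92  0.35  2.04  0.83  0.79 -0.8 ]
[[0.24, -0.08, -0.05], [0.005, -0.01, -0.013]] OK dj0.14  
[[0.41, -0.18, 0.0], [0.009, -0.019, -0.025]] OK dj0.11  
[[0.58, -0.29, 0.07], [0.014, -0.029, -0.038]] OK dj0.12  
[[0.75, -0.4, 0.13], [0.018, -0.039, -0.051]] OK dj0.14  
[[0.92, -0.52, 0.19], [0.023, -0.048, -0.064]] OK dj0.14  
[[1.09, -0.63, 0.26], [0.027, -0.058, -0.076]] OK dj0.13  OUT
[[1.25, -0.75, 0.32], [0.03, -0.064, -0.085]] OK dj0.10  OUT
[[1.4, -0.86, 0.38], [0.03, -0.064, -0.085]] OK dj0.08  OUT
end j [-0.1   0.31  1.85 -0.03  0.81  0.14]
```

Call:
jog_arm --series '[[0.25, [0.24, -0.08, -0.05], [0.005, -0.01, -0.013]], [0.25, [0.41, -0.18, 0], [0.009, -0.019, -0.025]], [0.25, [0.58, -0.29, 0.07], [0.014, -0.029, -0.038]], [0.25, [0.75, -0.4, 0.13], [0.018, -0.039, -0.051]], [0.25, [0.92, -0.52, 0.19], [0.023, -0.048, -0.064]], [0.25, [0.98, -0.56, 0.21], [0.03, -0.064, -0.085]], [0.25, [0.98, -0.56, 0.21], [0.03, -0.064, -0.085]]]'

```text
clock: 24.0
tool_pos: [474.5, -21.8, 289.4]
ee_rot: [0.777, 0.623, 0.057, 0.068]
contact_force: [0.2, 0.8, -0.3]
grip_width: 32.5
```

```bash
python3 - <<'E'
from fit import *
from cell import ctrl
st=sync()
R1=lidR(10)
g0=st["tool_pos"]+51*Ro.from_quat(st["ee_rot"]).as_matrix()[:,2];g1=np.array([499.5,57,200])
u=np.linspace(0,1,4)[1:]
rows([g0+(g1-g0)*k for k in u],[R1]*3)
E
```

```text
t 24.0 tcp [474.5 -21.8 289.4] g [483.4 -23.6 239.2] bin(g-O) [-102.1, -80.5, 239.2] F [ 0.2  0.8 -0.3] w 32.5 j [-0.29  0.28  1.9   0.02  0.79 -0.08]
[[0.18, -0.02, 0.09], [0.0, -0.0, -0.0]] OK dj0.08  
[[0.37, -0.04, 0.17], [0.0, -0.0, -0.0]] OK dj0.08  
[[0.55, -0.06, 0.26], [0.0, -0.0, -0.0]] OK dj0.07  
end j [-0.1   0.37  1.89 -0.03  0.7   0.15]
```

Call:
jog_arm --series '[[0.25, [0.18, -0.02, 0.05], [0, 0, 0]], [0.25, [0.37, -0.04, 0.15], [0, 0, 0]], [0.25, [0.55, -0.06, 0.26], [0, 0, 0]], [0.25, [0.55, -0.06, 0.26], [0, 0, 0]], [0.25, [0.55, -0.06, 0.26], [0, 0, 0]]]'

```text
clock: 24.62
tool_pos: [490.5, 56.3, 250.3]
ee_rot: [0.779, 0.621, 0.056, 0.069]
contact_force: [-0.6, -0.2, 0.2]
grip_width: 32.8
```

```bash
cat > look.py <<'E'
from fit import *
from cell import ctrl
import sys
def look(tag,pts=[],win={"scene":(200,145),"top":(165,185)},S=6,hw=62,hh=48):
    st=sync();o=[]
    for n,(u,v) in win.items():
        f=ctrl.grab_frame(n)
        g=st["tool_pos"]+51*Ro.from_quat(st["ee_rot"]).as_matrix()[:,2]
        cr=cv2.resize(np.ascontiguousarray(f["image"][v-hh:v+hh,u-hw:u+hw,::-1]),None,fx=S,fy=S,interpolation=2)
        q=proj(f,[g]+list(pts))
        for k,(a,b) in enumerate(q): cv2.circle(cr,(int((a-u+hw+.5)*S),int((b-v+hh+.5)*S)),3,[(0,0,255),(0,255,0),(255,0,0),(0,255,255)][min(k,3)],-1)
        cv2.imwrite(f"pics/{tag}_{n}.png",cr)
        import pickle;pickle.dump(f,open(f"{tag}_{n}.pkl","wb"))
    return st
E
python3 - <<'E'
from look import *
look("m",[[499.5,57,127]])
rows([[499.5,57,z] for z in(180,160,140,130,127)],[lidR(10)]*5)
E
```

```text
t 24.62 tcp [490.5  56.3 250.3] g [499.3  54.4 200.1] bin(g-O) [-103.5, -0.9, 200.1] F [-0.6 -0.2  0.2] w 32.8 j [-0.1   0.37  1.9  -0.03  0.69  0.14]
[[0.02, -0.02, 0.13], [0.001, -0.0, -0.001]] OK dj0.05  
[[0.02, -0.05, 0.26], [0.001, -0.0, -0.001]] OK dj0.06  
[[0.02, -0.07, 0.39], [0.001, -0.0, -0.001]] OK dj0.06  
[[0.02, -0.08, 0.46], [0.001, -0.0, -0.001]] OK dj0.03  
[[0.02, -0.09, 0.48], [0.001, -0.0, -0.001]] OK dj0.01  
end j [-0.1   0.51  1.96 -0.04  0.5   0.16]
```

View pics/m_scene.png

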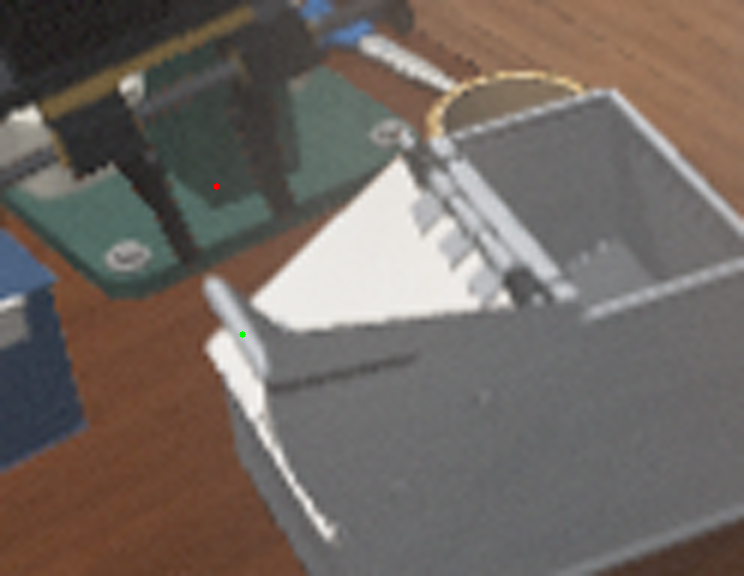

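View pics/m_top.png

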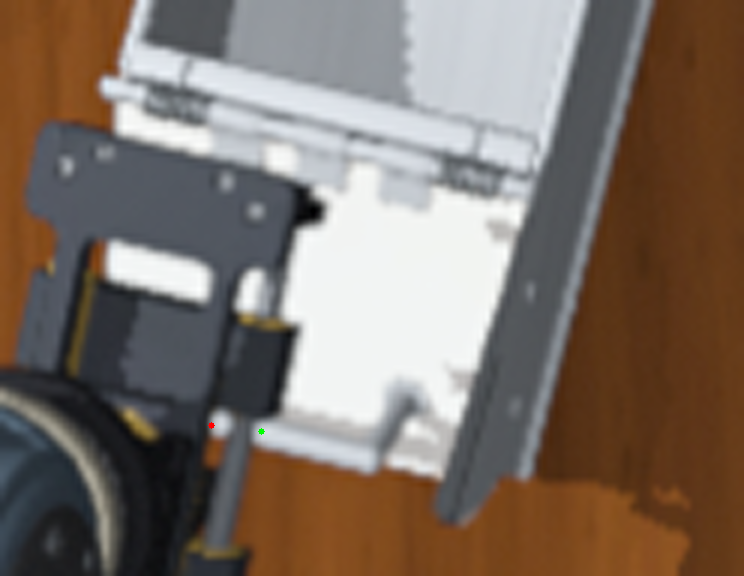

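Call:
jog_arm --series '[[0.25, [0.02, -0.02, 0.13], [0, 0, 0]], [0.25, [0.02, -0.05, 0.26], [0, 0, 0]], [0.25, [0.02, -0.07, 0.38], [0, 0, 0]], [0.25, [0.02, -0.08, 0.45], [0, 0, 0]], [0.25, [0.02, -0.085, 0.48], [0, 0, 0]], [0.25, [0.02, -0.085, 0.48], [0, 0, 0]]]'

```text
clock: 25.48
tool_pos: [491.9, 60.2, 177.7]
ee_rot: [0.779, 0.621, 0.057, 0.069]
contact_force: [0.5, -0.0, 0.0]
grip_width: 32.4
```

```bash
python3 - <<'E'
from look import *
look("n",[[499.5,57,127]])
E
```

```text
t 25.48 tcp [491.9  60.2 177.7] g [500.8  58.2 127.5] bin(g-O) [-102.9, 3.2, 127.5] F [ 0.5 -0.   0. ] w 32.4 j [-0.09  0.51  1.96 -0.04  0.49  0.17]
```

View pics/n_scene.png

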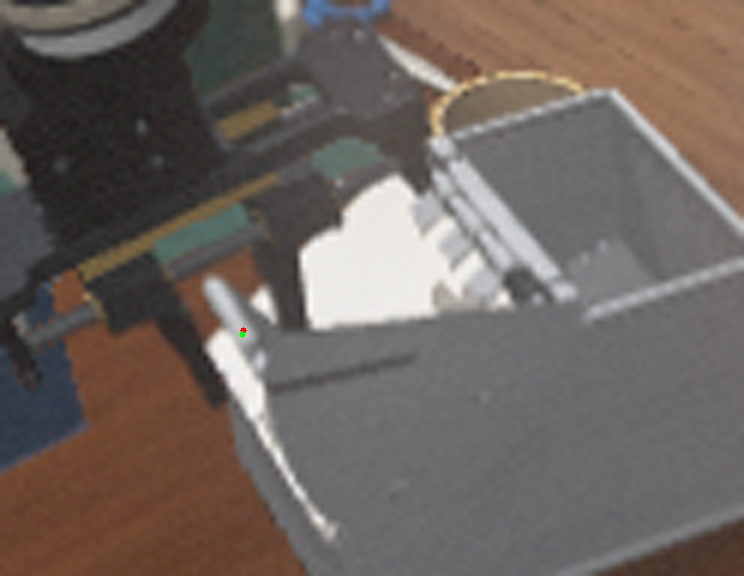

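The fingers straddle the bar, and the grasp point (244,331 in the crop) lies on it. Close.

Call:
jog_arm --series '[[1, [0, 0, 0], [0, 0, 0]], [1, [0, 0, 0], [0, 0, 0]], [1, [0, 0, 0], [0, 0, 0]], [1, [0, 0, 0], [0, 0, 0]]]' --squeeze 40

```text
clock: 26.08
tool_pos: [492.2, 60.4, 177.8]
ee_rot: [0.778, 0.621, 0.057, 0.07]
contact_force: [1.1, -0.4, 0.0]
grip_width: 8.7
```

```bash
cat >> fit.py <<'E'
def bar(th,off=(0,0,0)):
    b=np.radians(33-th);return O+[0,0,146]-ex*(97*np.cos(b)+40*np.sin(b))+np.array([0,0,-97*np.sin(b)+40*np.cos(b)])
E
python3 - <<'E'
from fit import *
st=sync()
g=st["tool_pos"]+51*Ro.from_quat(st["ee_rot"]).as_matrix()[:,2]
R0=Ro.from_quat(st["ee_rot"])
ths=[2,5,9,13,17,21,25,29,33,36]
rows([g+bar(t)-bar(0) for t in ths],[R0]*len(ths))
E
```

```text
t 26.07 tcp [492.2  60.4 177.8] g [501.1  58.4 127.6] bin(g-O) [-102.6, 3.4, 127.6] F [ 1.1 -0.4  0. ] w 8.7 j [-0.09  0.51  1.96 -0.04  0.49  0.17]
[[0.0, 0.0, -0.02], [0.0, 0.0, 0.0]] OK dj0.01  
[[0.0, 0.0, -0.06], [0.0, 0.0, 0.0]] OK dj0.01  
[[0.0, 0.01, -0.11], [0.0, 0.0, 0.0]] OK dj0.02  
[[0.0, 0.02, -0.16], [0.0, 0.0, 0.0]] OK dj0.02  
[[0.0, 0.03, -0.2], [0.0, 0.0, 0.0]] OK dj0.02  
[[0.0, 0.05, -0.25], [0.0, 0.0, 0.0]] OK dj0.02  
[[0.0, 0.06, -0.3], [0.0, 0.0, 0.0]] OK dj0.02  
[[0.0, 0.09, -0.34], [0.0, 0.0, 0.0]] OK dj0.02  
[[0.0, 0.11, -0.38], [0.0, 0.0, 0.0]] OK dj0.02  
[[0.0, 0.13, -0.41], [0.0, 0.0, 0.0]] OK dj0.02  
end j [-0.1   0.4   1.88 -0.03  0.68  0.15]
```

Call:
jog_arm --series '[[1, [0, 0, -0.02], [0, 0, 0]], [1, [0, 0, -0.06], [0, 0, 0]], [1, [0, 0.01, -0.11], [0, 0, 0]], [1, [0, 0.02, -0.16], [0, 0, 0]], [1, [0, 0.03, -0.2], [0, 0, 0]], [1, [0, 0.05, -0.25], [0, 0, 0]], [1, [0, 0.06, -0.3], [0, 0, 0]], [1, [0, 0.09, -0.34], [0, 0, 0]], [1, [0, 0.11, -0.38], [0, 0, 0]], [1, [0, 0.13, -0.41], [0, 0, 0]], [1, [0, 0.13, -0.41], [0, 0, 0]], [1, [0, 0.13, -0.41], [0, 0, 0]]]'

```text
clock: 27.58
tool_pos: [498.4, 58.8, 241.0]
ee_rot: [0.779, 0.621, 0.056, 0.068]
contact_force: [-1.6, 2.7, -7.0]
grip_width: 8.4
```

```bash
python3 - <<'E'
from look import *
look("q",[bar(40)])
E
```

```text
t 27.57 tcp [498.4  58.8 241. ] g [507.1  56.9 190.8] bin(g-O) [-96.4, 3.2, 190.8] F [-1.6  2.7 -7. ] w 8.4 j [-0.1   0.4   1.89 -0.03  0.68  0.15]
```

View pics/q_scene.png

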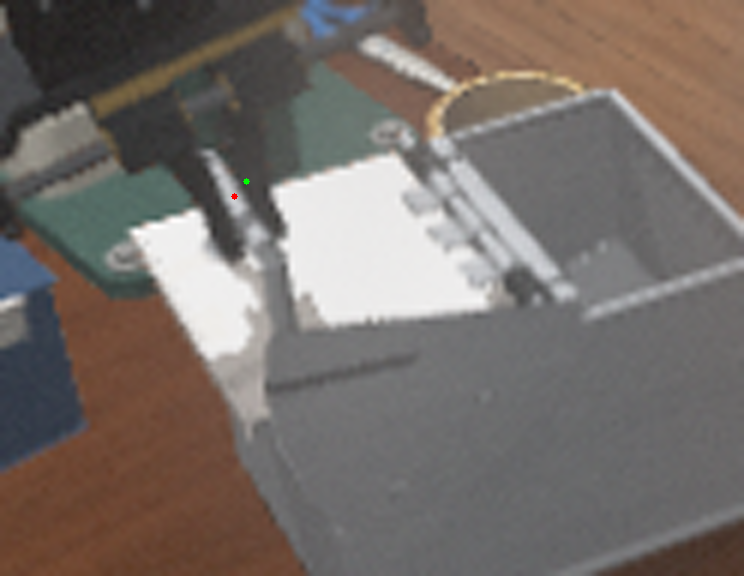

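View pics/q_top.png

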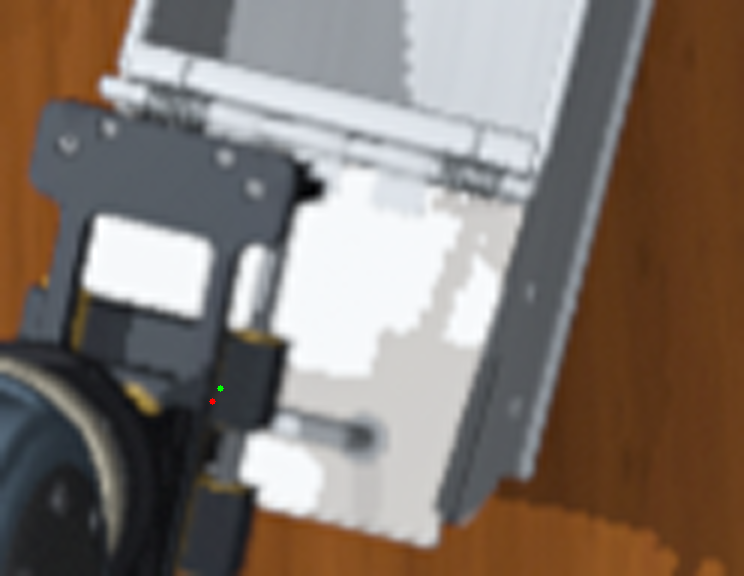

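```bash
cat > lid.py <<'E'
from look import *
import pickle
def lidfit(tag):
    for n in("scene","top"):
        f=pickle.load(open(f"{tag}_{n}.pkl","rb"))
        P=cloud(f);B=np.c_[(P-O)@ex,(P-O)@ey,P[:,2]]
        # nominal iterate: start from angle guess, points between hinge+20 and 110 front, |y|<66
        for it in range(8):
            if it==0: sl,c=0.0,146.
            k=(B[:,0]<-22)&(B[:,0]>-108)&(abs(B[:,1])<66)
            r=B[:,2]-(c+sl*(-B[:,0]))
            m=k&(abs(r)<(14 if it<2 else 5 if it<4 else 3))
            A=np.c_[-B[m,0],B[m,1],np.ones(m.sum())];s=np.linalg.lstsq(A,B[m,2],rcond=None)[0];sl,c=s[0],s[2]
        print(n,"slope deg %.2f"%np.degrees(np.arctan(sl)),"open=%.2f"%(33+np.degrees(np.arctan(sl))),"z at hinge %.1f"%c,"yslope %.3f"%s[1],"n",m.sum(),"rms %.2f"%np.sqrt(np.mean((A@s-B[m,2])**2)), "y range",np.percentile(B[m,1],[2,98]).round(), "x",np.percentile(B[m,0],[2,98]).round())
E
python3 - <<'E'
from lid import *
lidfit("q")
# closed reference from first pictures
import shutil
for n in("scene","top"): shutil.copy(f"{n}0.pkl",f"ref_{n}.pkl")
# reference closed slope
for n in("scene","top"):
    f=pickle.load(open(f"{n}0.pkl","rb"));P=cloud(f);B=np.c_[(P-O)@ex,(P-O)@ey,P[:,2]]
    sl,c=-.65,146
    for it in range(8):
        k=(B[:,0]<-22)&(B[:,0]>-92)&(abs(B[:,1])<66);m=k&(abs(B[:,2]-c+sl*B[:,0])<(12 if it<2 else 4))
        A=np.c_[-B[m,0],B[m,1],np.ones(m.sum())];s=np.linalg.lstsq(A,B[m,2],rcond=None)[0];sl,c=s[0],s[2]
    print("closed",n,np.degrees(np.arctan(sl)),c,s[1],m.sum())
# mark angle from scene: pixel points in crop3 (4x, off 130,90) on plane bin y=-76
f=pickle.load(open("scene0.pkl","rb"))
for yy in(-75,-77):
    out=[]
    for cr in((215,285),(305,267)):
        n=nrm(f,[130+cr[0]/4-.4,90+cr[1]/4-.4])[0];d=f["R"].T@np.r_[n,1];C=-f["R"].T@f["t"]
        lam=(yy-(C-O)@ey)/(d@ey);X=C+lam*d-O;out.append([X@ex,X[2]])
    out=np.array(out);print(yy,out.round(1),np.degrees(np.arctan2(out[0,1]-out[1,1],out[1,0]-out[0,0])), [np.degrees(np.arctan2(z-146,-x)).round(2) for x,z in out])
E
```

```text
scene slope deg 0.60 open=33.60 z at hinge 142.3 yslope -0.002 n 674 rms 1.07 y range [-41.  63.] x [-106.  -23.]
top slope deg 0.47 open=33.47 z at hinge 144.6 yslope 0.001 n 1358 rms 1.30 y range [-65.  61.] x [-106.  -24.]
closed scene -32.49560631471278 141.0810000793318 -0.007824458568297388 373
closed top -32.07301095915837 142.98912920898275 -0.004442569289693665 1873
-75 [[-114.   157.5]
 [ -60.   148.8]] 9.100931829931508 [np.float64(5.74), np.float64(2.67)]
-77 [[-114.5  159. ]
 [ -60.6  150.4]] 9.100931829931586 [np.float64(6.5), np.float64(4.17)]
```

```bash
python3 - <<'E'
from fit import *
st=sync()
R0=Ro.from_quat(st["ee_rot"]);g=st["tool_pos"]+51*R0.as_matrix()[:,2]
rows([g+bar(t)-bar(33.2) for t in(35,37,39,40)],[R0]*4)
E
```

```text
t 27.68 tcp [498.4  58.8 241. ] g [507.1  56.9 190.7] bin(g-O) [-96.4, 3.2, 190.7] F [-2.   3.2 -7.1] w 8.8 j [-0.1   0.4   1.89 -0.03  0.68  0.15]
[[0.0, 0.01, -0.02], [0.0, 0.0, 0.0]] OK dj0.01  
[[0.0, 0.03, -0.04], [0.0, 0.0, 0.0]] OK dj0.01  
[[0.0, 0.04, -0.06], [0.0, 0.0, 0.0]] OK dj0.01  
[[0.0, 0.05, -0.07], [0.0, 0.0, 0.0]] OK dj0.01  
end j [-0.1   0.39  1.86 -0.03  0.72  0.15]
```

Call:
jog_arm --series '[[1, [0, 0, 0], [0, 0, 0]], [1, [0, 0.01, -0.02], [0, 0, 0]], [1, [0, 0.03, -0.04], [0, 0, 0]], [1, [0, 0.04, -0.06], [0, 0, 0]], [1, [0, 0.048, -0.072], [0, 0, 0]], [1, [0, 0.048, -0.072], [0, 0, 0]], [1, [0, 0.048, -0.072], [0, 0, 0]]]' --squeeze 55

```text
clock: 28.55
tool_pos: [504.0, 57.4, 253.2]
ee_rot: [0.779, 0.621, 0.056, 0.069]
contact_force: [-2.7, 4.2, -8.3]
grip_width: 8.4
```

```bash
python3 - <<'E'
from lid import *
look("r",[bar(40)]);lidfit("r")
E
```

```text
t 28.55 tcp [504.   57.4 253.2] g [512.8  55.5 203. ] bin(g-O) [-90.5, 3.2, 203.0] F [-2.7  4.2 -8.3] w 8.4 j [-0.1   0.38  1.86 -0.03  0.72  0.15]
scene slope deg 7.93 open=40.93 z at hinge 142.1 yslope 0.001 n 713 rms 1.00 y range [-48.  63.] x [-107.  -24.]
top slope deg 7.53 open=40.53 z at hinge 144.8 yslope 0.001 n 1388 rms 1.32 y range [-65.  62.] x [-106.  -24.]
```

View pics/r_scene.png

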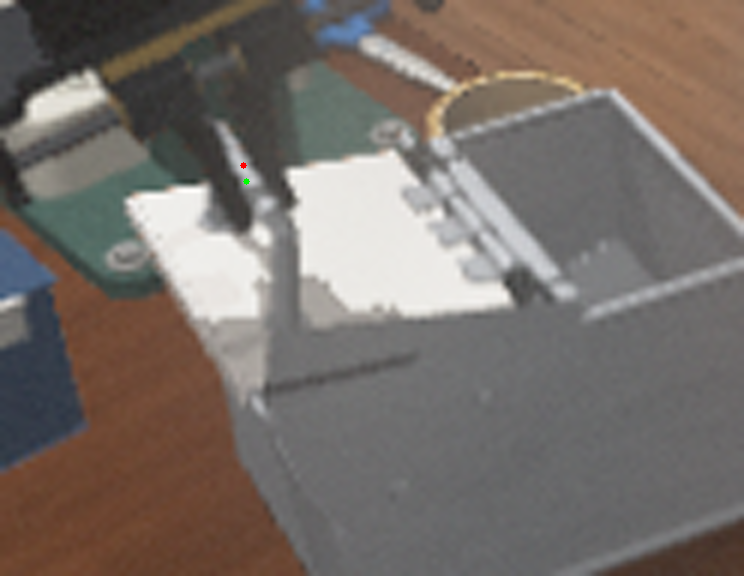

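```bash
python3 - <<'E'
from lid import *
for fn in ("r_scene.pkl","n_scene.pkl","scene0.pkl"):
    f=pickle.load(open(fn,"rb"));g=cv2.cvtColor(f["image"],cv2.COLOR_RGB2GRAY).astype(float)
    pts=[]
    for u in range(186,206):
        v0=97+ (387-(u-138-.5)*6*0+0)/6  # dummy
        vm=145-48+ (385-( (u-138)*6-268)*32/147)/6
        vs=np.arange(int(vm)-3,int(vm)+5);w=np.clip(np.median(g[int(vm)-5:int(vm)+6,u])-g[vs,u]-8,0,None)
        if w.sum()>10: pts.append([u,(w*vs).sum()/w.sum(),w.sum()])
    pts=np.array(pts)
    for yy in(-75,-77):
        n=nrm(f,pts[:,:2]);d=np.c_[n,np.ones(len(n))]@f["R"];C=-f["R"].T@f["t"]
        lam=(yy-(C-O)@ey)/(d@ey);X=C+lam[:,None]*d-O;x=X@ex;z=X[:,2]
        s=np.polyfit(-x,z,1,w=np.sqrt(pts[:,2]));print(fn,yy,len(pts),"mark slope %.2f"%np.degrees(np.arctan(s[0])),"z@hinge %.1f"%s[1],x.min().round(),x.max().round(),"rms",np.std(z-np.polyval(s,-x)).round(2))
E
```

```text
r_scene.pkl -75 20 mark slope 7.07 z@hinge 141.5 -108.0 -62.0 rms 0.25
r_scene.pkl -77 20 mark slope 7.07 z@hinge 143.0 -109.0 -63.0 rms 0.25
n_scene.pkl -75 20 mark slope 7.31 z@hinge 141.1 -108.0 -62.0 rms 0.24
n_scene.pkl -77 20 mark slope 7.31 z@hinge 142.7 -108.0 -63.0 rms 0.24
scene0.pkl -75 20 mark slope 7.06 z@hinge 141.4 -108.0 -62.0 rms 0.23
scene0.pkl -77 20 mark slope 7.06 z@hinge 143.0 -109.0 -63.0 rms 0.23
```

Call:
jog_arm --series '[[1, [0, 0, 0], [0, 0, 0]], [1, [0, 0, 0], [0, 0, 0]], [1, [0, 0, 0], [0, 0, 0]], [1, [0, 0, 0], [0, 0, 0]], [1, [0, 0, 0], [0, 0, 0]], [1, [0, 0, 0], [0, 0, 0]], [1, [0, 0, 0], [0, 0, 0]], [1, [0, 0, 0], [0, 0, 0]], [1, [0, 0, 0], [0, 0, 0]], [1, [0, 0, 0], [0, 0, 0]]]'

```text
clock: 29.9
tool_pos: [504.0, 57.4, 253.2]
ee_rot: [0.779, 0.621, 0.056, 0.069]
contact_force: [-3.4, 4.7, -7.1]
grip_width: 7.9
```

```bash
python3 - <<'E'
from lid import *
look("s");lidfit("s")
o=[pickle.load(open(f"s_{n}.pkl","rb"))["image"][:,:,::-1] for n in("scene","top")]
for n,i in zip("ab",o): cv2.imwrite(f"pics/s_full_{n}.png",i)
E
```

```text
t 29.9 tcp [504.   57.4 253.2] g [512.8  55.5 203. ] bin(g-O) [-90.5, 3.2, 203.0] F [-3.4  4.7 -7.1] w 7.9 j [-0.1   0.38  1.86 -0.03  0.72  0.15]
scene slope deg 7.98 open=40.98 z at hinge 142.1 yslope -0.000 n 717 rms 1.02 y range [-48.  63.] x [-107.  -24.]
top slope deg 7.72 open=40.72 z at hinge 144.6 yslope 0.003 n 1407 rms 1.33 y range [-65.  61.] x [-106.  -24.]
```

View pics/s_full_a.png

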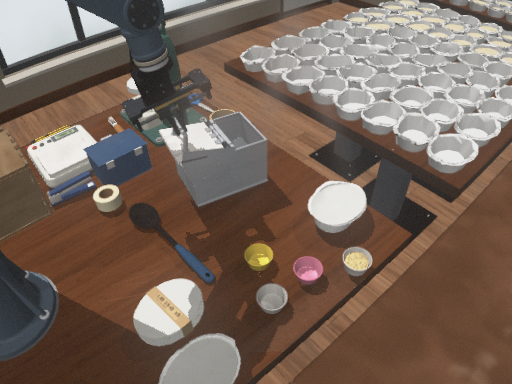

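View pics/s_full_b.png

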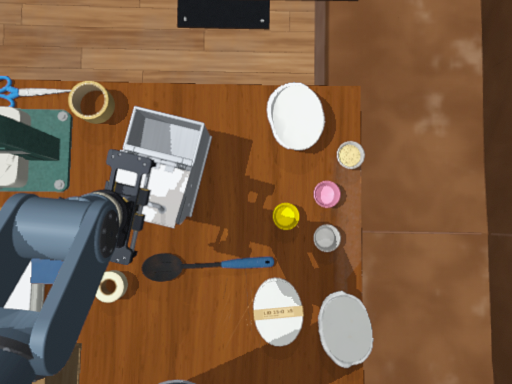

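Call:
jog_arm --series '[[1, [0, -0.003, 0.005], [0, 0, 0]], [1, [0, -0.003, 0.005], [0, 0, 0]], [1, [0, -0.003, 0.005], [0, 0, 0]], [1, [0, -0.003, 0.005], [0, 0, 0]]]'

```text
clock: 30.5
tool_pos: [503.6, 57.6, 252.3]
ee_rot: [0.779, 0.621, 0.056, 0.069]
contact_force: [-2.7, 4.5, -7.5]
grip_width: 8.3
```

```bash
python3 - <<'E'
from lid import *
look("v");lidfit("v")
print(ctrl.hand_in())
E
```

```text
t 30.5 tcp [503.6  57.6 252.3] g [512.3  55.7 202.1] bin(g-O) [-91.0, 3.2, 202.1] F [-2.7  4.5 -7.5] w 8.3 j [-0.1   0.39  1.86 -0.03  0.72  0.15]
scene slope deg 7.50 open=40.50 z at hinge 142.0 yslope 0.001 n 715 rms 1.05 y range [-48.  63.] x [-107.  -23.]
top slope deg 7.25 open=40.25 z at hinge 144.6 yslope 0.004 n 1396 rms 1.32 y range [-65.  61.] x [-106.  -24.]
the job is handed in; nothing more can be done
None
```

I handed the job in at 30.5 s of the 72 s allowed. I tipped the nuts into the throat and stood the empty pot upright about 5 mm from its starting place. I then let go of it and raised the lid by its bar, which the gripper is still holding at the mark.

**Nuts and pot:** the pictures show the pot upright and empty, with no nuts on the table. The nuts are out of sight in the chute, so I take it that all five went in. The spoon, crumb pot and meal tray look unmoved.

**Lid angle:** the last depth fits put the lid 7.5° (scene camera) and 7.25° (top camera) above level, so 40.5° and 40.25° open. The mark measures about 7.1° in the scene camera. It held still over a one-second wait before a final nudge of about half a degree down. The pull was about 7.5 N.

**Where the checks disagreed:**
- **Camera bias:** both cameras read the shut lid 0.5–0.9° flatter than the stated 33°. Allowing for that, the lid could be a few tenths of a degree off the mark either way.
- **Bar in the fingers:** the gripper stands about 4–5 mm higher than the bar should be at the mark, so the bar sits lower in the fingers than planned. I set the lid by the cameras, not by the arm's position.
- **Wrist joint:** at about 3.6 s the last joint read -2.855 against its listed limit of -2.85. I turned it back straight away.

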